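# Recharge the spare lantern cells kept behind the can

### The arm

A 6-joint arm with a two-finger parallel gripper is mounted at the origin on the work surface. World frame = base frame: x ahead of the robot, y to its left, z up, the work surface at z = 0. Lengths are in mm, angles in degrees, forces in N, time in s.
With the tool pointing down it reaches from about 325 to 775 mm from the base axis. Payload 5.5 kg.
Tool frame: the origin (TCP) lies midway between the tips of the shut fingers; the grasp point (between the pads) lies 19 mm behind it; x points along the fingers, z is the direction in which the jaws open and shut, and the axes are right-handed (so a half turn about x gives the same grasp; the last joint's range is limited). The gripper opens to 85 mm and grips with 20 to 120 N. Pads are 22 mm wide; open, the fingers measure 114 mm over their backs; the gripper's body (76 mm by 85 mm) begins 54 mm behind the grasp point. The pads swing forward as they close: fully open they stand 13 mm farther back than shut.
Start: joints at [-75.728, 5.22, 70.514, -0, 104.267, -3.249], TCP at [180.633, -572.178, 231.275] pointing down, gripper open.
Joint ranges: [-164.24, 164.24], [-49.07, 125.15], [9.68, 141.18], [-86.29, 266.29], [3.28, 154.24], [-151.56, 151.56]. Speed limits (degrees/s): [147.25, 147.25, 172.46, 180, 180, 180].

### API

Orientations are given as a 3x3 rotation matrix whose columns are the frame's x, y, z axes.
In Python, from workcell import sense, optics, job gives the robot as it stands.
- The arm moves only by the tool apply_moves, never from a script. Its argument "increments" is one flat list of numbers, 4 for each row, row after row: the shift along the tool's x, y, z in m, then the turn about the tool's x in rad. In form: [x, y, z, roll, x, y, z, roll, ...]. A call has 1 to 5 rows; each row shifts and turns the pose as measured when the row begins, along the tool's axes as they then stand; what a row does not reach is not made up. A row lasts 1/12 s, in which the tool goes at most 41.7 mm and 7.16 degrees, less where a joint would pass 70% of its speed; a pose out of reach is approached as far as the arm can. A call is refused whole if a number of a shift passes 0.0417 or a number of a turn 0.125, either way. A call with a gripper value outside its range is refused whole. "jaw" is the finger opening in m, from 0 to 0.0854, set as the call begins (left out, the last holds). The fingers move at their own pace and stop on an object; "newtons" is the grip in N (left out, the last holds). Time passes only in rows, so rows that do not move let the fingers close. It gives the time, the measured TCP pose, the force and the opening at its end, in the units of the state.
- sense(): the state, without advancing time (a new reading comes with each control period).
- optics.camera(name): name is "scene" or "top" or "wrist"; returns the picture (384x512x3 uint8, red, green, blue); there is no depth.
- optics.camera_info(name): a dict with "camera_matrix" (3x3 intrinsics, pixels), "dist_coeffs" ([k1, k2, p1, p2, k3] as OpenCV has them; the pictures are not rectified), "pose" (4x4, takes a point from camera to world coordinates). Camera axes: x right, y up, looking along -z (the intrinsics and any distortion apply to the point x, -y, -z); pixel columns grow to the right and rows downward; lengths in mm; the calibration is good to about 2 mm. A picture is of the moment at which its call begins: read the wrist's pose just before it. camera_info takes no time and is no camera call; for the wrist camera it gives the pose at the moment of the call.
- job.finish_job(): hands the job in, once; it reports no verdict.
Trained networks look in the newest picture that a camera, given by its name, has taken for a name from the list of things; names that differ only in an ending like _2 or _b are one class to them, and where a whole thing is asked for, a point or a joint stands for the part that bears it (a point fixed in the world has none). Each returns a list of dicts, best first, with "confidence" (0 to 1); they miss things now and then, are a little off and sometimes report something else, mostly with a low value. They report only what shows in the picture. A call takes as long as a camera call. They do not tell look-alikes from the thing itself.
- optics.trace(name, camera): "region" (384x512 bool, what is visible of it) and "rect" ([left, top, right, bottom] in pixels, round what is visible of it).
The state is a dict: "clock": time; "qpos": joint angles; "joint_velocities": joint speeds; "effort": joint torques, N m; "tcp_pos": TCP position; "tool_rot": TCP orientation; "force": force on the tool from outside, world axes, zero at the start; "torque": the same for the moment, N m; "grip_width": opening from 0.0 (shut) to 1.0 (fully open).
Only numpy, scipy, OpenCV 4.12 (cv2) and the standard library are available. Lean on these libraries where they do the work, as an engineer would, in place of code of your own. Each camera call takes 0.05 s, during which the arm holds its last target. There are 200 camera calls.

### The job

Put the spare lantern cells on charge. Stand the charged cells now in the charger upright in the open grey tray, take the oblong can out of the wooden bay and set it upright on the bench well clear, and move every cell hidden behind it into a charger well, fully seated; only when all cells are in their places, slide the charger's white grip level with the brass pointer. Put the can back upright and square in the mouth of the bay where it stood once the cells are out, and leave the other things on the bench alone.

Things in the scene. Friction and masses are not known exactly. Their poses are not given: they have to be found in the camera images.
- bay: fixed open-topped wooden stall, open in front (own -x, facing the robot). Origin on the bench at the can's place in its mouth; +x goes in, y across. Inside y -86 to +86 mm; side walls 12 mm thick, 70 high, x -37 to +134; back wall 60 high, inner face x +122. Floor = bench. Flat cells stand behind the can at about x +62, y -50, 0, +50 (one may be missing), 44 mm free behind them.
- can: oblong metal can, paper label, 60 mm deep (own x), 140 wide (own y), 130 high, black cap 14 mm high on top at y +45; about 0.35 kg, heavier at the bottom; origin centre of underside, z up. Stands within 10 mm and 0.1 rad of the bay's origin and axes, 15 mm in front of the cells and 69 mm taller, so a gripper cannot reach them until it is moved. Grip it across its depth near the top, above the bay walls.
- flat_0: a flat cell, at the start behind the can in the bay, to be charged: rechargeable D cell, a grey upright cylinder 33 mm across and 61 mm tall (dark band near its top, small steel nub on top), about 150 g; origin at the centre of its underside, z up along its axis. Two or three of the flat cells are present.
- flat_1: a flat cell, at the start behind the can in the bay, to be charged: rechargeable D cell, a grey upright cylinder 33 mm across and 61 mm tall (dark band near its top, small steel nub on top), about 150 g; origin at the centre of its underside, z up along its axis. Two or three of the flat cells are present.
- flat_2: a flat cell, at the start behind the can in the bay, to be charged: rechargeable D cell, a grey upright cylinder 33 mm across and 61 mm tall (dark band near its top, small steel nub on top), about 150 g; origin at the centre of its underside, z up along its axis. Two or three of the flat cells are present.
- charged_0: a charged cell, at the start seated in charger well 0, to go to the tray: rechargeable D cell, a grey upright cylinder 33 mm across and 61 mm tall (dark band near its top, small steel nub on top), about 150 g; origin at the centre of its underside, z up along its axis. One or two of the charged cells are present.
- charged_1: a charged cell, at the start seated in charger well 1, to go to the tray: rechargeable D cell, a grey upright cylinder 33 mm across and 61 mm tall (dark band near its top, small steel nub on top), about 150 g; origin at the centre of its underside, z up along its axis. One or two of the charged cells are present.
- charged_2: a charged cell, at the start seated in charger well 2, to go to the tray: rechargeable D cell, a grey upright cylinder 33 mm across and 61 mm tall (dark band near its top, small steel nub on top), about 150 g; origin at the centre of its underside, z up along its axis. One or two of the charged cells are present.
- charged_3: a charged cell, at the start seated in charger well 3, to go to the tray: rechargeable D cell, a grey upright cylinder 33 mm across and 61 mm tall (dark band near its top, small steel nub on top), about 150 g; origin at the centre of its underside, z up along its axis. One or two of the charged cells are present.
- charger: fixed black charger; origin on the bench under the middle of its row of four wells, x away from its front, y along the row. Well block 70 x 210 mm, 50 high. Wells at x 0, y -72, -24, +24, +72: round, 36 mm across, 3 mm chamfer, 25 deep (a seated cell's underside is at z 25 and it stands 36 out). In front of it (x -105 to -35) a deck 30 mm high carries the slider.
- well_0 (a point): centre of the mouth of charger well 0, level with the block's top, 50 mm above the bench
- well_1 (a point): centre of the mouth of charger well 1, level with the block's top, 50 mm above the bench
- well_2 (a point): centre of the mouth of charger well 2, level with the block's top, 50 mm above the bench
- well_3 (a point): centre of the mouth of charger well 3, level with the block's top, 50 mm above the bench
- rate_top (a point): centre of the top of the white charge-rate grip: 28 (charger x) by 20 (charger y) mm, 40 tall, top 85 mm above the bench. It slides along the charger's y, -60 to +60 mm, stays where left, takes about 1.5 N and starts near the -y end. Its aluminium track (charger x -95 to -55) has its top 44 mm above the bench.
- mark: fixed brass pointer on the deck between slider track and wells, 16 (x) by 4 (y) by 14 mm tall, its top 44 mm above the bench; origin centre of underside, axes parallel to the charger's. The grip is level with it when the grip top's y in the pointer's frame is 0.
- tray: fixed open grey tray, 120 mm (own x) by 100 mm (own y), 28 mm high, walls and floor 5 mm thick; origin at the centre of its underside. Room for two cells, for instance at x -27 and +27 mm.
- screw_jar: glass jar 64 mm across, 85 mm tall; leave alone
- tape_roll: roll of tape 80 mm across, 24 mm high; leave alone
- paint_brush: paint brush 200 mm long, origin at its middle; leave alone
- wood_block: wooden offcut 80 x 40 x 30 mm; leave alone
Things that resemble listed ones, but are neither listed nor needed, are in the scene too. Leave any purple or red look-alike of the flat_0 alone. What is shaped like the can but blue is not meant.

How it is judged:
By the outcome, as a careful person would: the job done as asked, in the order asked, and still so for the second after the job is handed in, with the robot touching nothing.
Of flat_0, flat_1, flat_2 only 2 to 3 are there at a start; the rules pass over those that are not, and their reading is None.
Of charged_0, charged_1, charged_2, charged_3 only 1 to 2 are there at a start; the rules pass over those that are not, and their reading is None.
At some moment in a run one of can may be knocked a few centimetres aside while the robot is not near it.
It also fails if it takes over 210 s, if anything falls off the work surface, if the arm or the gripper's body presses on something with over 40 N, if the wrist force passes 120 N, or if a joint passes its speed limit or range.

## Working session

There is one attempt and no reset: what is moved stays moved. The work goes in short steps, Python scripts to look and compute and a tool call to move; the robot and the scene stay as the last step left them, time stands still between calls to the robot, and variables do not carry over. Pictures are saved under pics/ and viewed, about 12 in all and at most 16, crops included, and the job is handed in when it is done.

Besides the shell and the picture viewer there is one more tool, called after "Emit:" as name(argument=value, ...) on one line, values as JSON. apply_moves: Moves the arm, as the interface text tells. Its arguments: {"type":"object","properties":{"increments":{"type":"array","items":{"type":"number"}},"jaw":{"type":"number"},"newtons":{"type":"number"}},"required":["increments"]}

```bash
mkdir -p pics; ls
cat > h.py <<'E'
import numpy as np, cv2
from workcell import sense, optics, job
def shot(cam,fn=None):
    im=np.asarray(optics.camera(cam)); 
    if fn: cv2.imwrite('pics/'+fn,im[:,:,::-1])
    return im
def cam(name):
    i=optics.camera_info(name); return np.array(i['camera_matrix'],float),np.array(i['dist_coeffs'],float),np.array(i['pose'],float)
def px2w(name,uv,z,info=None):
    K,D,T=info or cam(name)
    p=cv2.undistortPoints(np.array(uv,float).reshape(-1,1,2),K,D).reshape(-1,2)
    d=np.c_[p[:,0],-p[:,1],-np.ones(len(p))]@T[:3,:3].T
    o=T[:3,3]; s=(z-o[2])/d[:,2]
    return o+d*s[:,None]
def w2px(name,P,info=None):
    K,D,T=info or cam(name)
    P=np.atleast_2d(np.array(P,float)); c=(P-T[:3,3])@T[:3,:3]
    c=c*[1,-1,-1]
    return cv2.projectPoints(c,np.zeros(3),np.zeros(3),K,D)[0].reshape(-1,2)
E
python3 - <<'E'
from h import *
np.set_printoptions(precision=2,suppress=True)
s=sense();print(s['tcp_pos'],s['tool_rot'],s['grip_width'],s['force'])
a=shot('scene');b=shot('top')
for n in('scene','top'):print(cam(n))
cv2.imwrite('pics/s0.png',cv2.resize(a,(768,576),interpolation=cv2.INTER_CUBIC)[:,:,::-1]);cv2.imwrite('pics/t0.png',cv2.resize(b,(768,576),interpolation=cv2.INTER_CUBIC)[:,:,::-1])
E
```

```text
pics
[ 180.55 -571.89  230.13] [[-0.    0.95  0.3 ]
 [ 0.    0.3  -0.95]
 [-1.    0.   -0.  ]] 0.9992761010172386 [ 0.2   1.14 -0.08]
(array([[440.18,   0.  , 252.56],
       [  0.  , 440.18, 196.39],
       [  0.  ,   0.  ,   1.  ]]), array([0.06, 0.  , 0.  , 0.  , 0.  ]), array([[   0.29,   -0.79,    0.54, 1016.74],
       [   0.96,    0.24,   -0.17, -209.95],
       [   0.  ,    0.57,    0.82, 1008.76],
       [   0.  ,    0.  ,    0.  ,    1.  ]]))
(array([[453.19,   0.  , 255.97],
       [  0.  , 453.19, 198.83],
       [  0.  ,   0.  ,   1.  ]]), array([-0.17,  0.  ,  0.  ,  0.  ,  0.  ]), array([[  -0.  ,    0.99,   -0.17,  180.93],
       [  -1.  ,   -0.  ,    0.01,   15.01],
       [   0.01,    0.17,    0.99, 1360.67],
       [   0.  ,    0.  ,    0.  ,    1.  ]]))
```

View pics/s0.png

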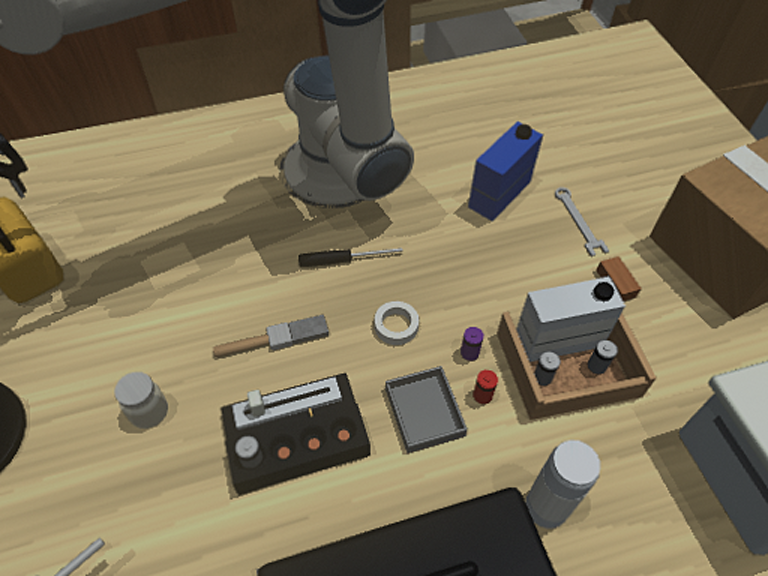

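View pics/t0.png

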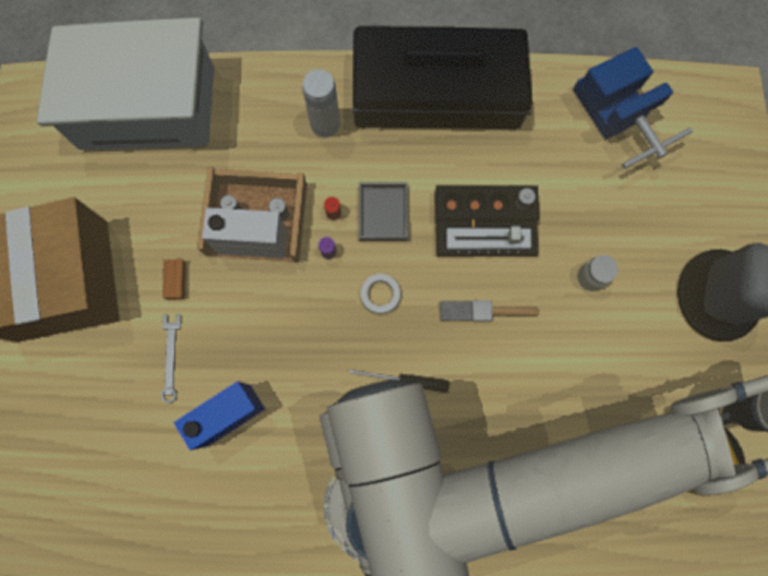

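Run:
```python
from h import *
np.set_printoptions(precision=1,suppress=True)
zc={'top':1,'scene':1}
for c in('top','scene'):
    shot(c)
    for n,z in(('can',130),('flat_0',61),('charged_0',86),('charger',50),('tray',28),('bay',70),('rate_top',85),('mark',44),('screw_jar',85),('tape_roll',24),('paint_brush',10),('wood_block',30)):
        for r in optics.trace(n,c)[:5]:
            if r['confidence']<.3: continue
            m=r['region'].astype(np.uint8); ys,xs=np.nonzero(m)
            rc=cv2.minAreaRect(np.c_[xs,ys].astype(np.float32))
            print(c,n,round(r['confidence'],2),np.array(r['rect']),'cen',xs.mean().round(1),ys.mean().round(1),'w',px2w(c,[xs.mean(),ys.mean()],z)[0],'corners@z',px2w(c,cv2.boxPoints(rc),z)[:,:2].ravel())
b=cv2.imread('pics/t0.png')
```

```text
top can 0.94 [119.4 256.4 175.8 296.9] cen 146.2 276.8 w [176.3 296.8 130. ] corners@z [166.  386.2 250.8 251.3 187.4 210.1 103.3 343.9]
top flat_0 0.63 [216.6 130.1 226.5 148.6] cen 221.8 138.5 w [584.6  99.4  61. ] corners@z [605.1 114.2 605.1  84.2 564.5  83.7 564.6 113.5]
top flat_0 0.53 [215.4 157.3 223.5 168.9] cen 218.6 164.5 w [504.7 107.8  61. ] corners@z [524.6 121.8 524.6  95.2 485.1  94.7 485.1 121.2]
top charged_0 0.68 [346.2 124.2 355.2 141.5] cen 350.0 131.9 w [ 599.  -281.3   86. ] corners@z [ 584.9 -256.   625.1 -277.2  610.4 -305.6  570.4 -284.2]
top charger 0.68 [287.1 123.8 359.  172.7] cen 322.9 147.4 w [ 561.2 -204.4   50. ] corners@z [ 487.7 -100.6  637.7 -103.2  640.  -319.3  488.5 -311.7]
top tray 0.57 [235.8 119.5 271.2 161.3] cen 255.3 141.1 w [586.8  -0.8  28. ] corners@z [651.4  49.3 651.6 -49.6 523.9 -48.4 523.9  48.6]
top tray 0.35 [239.7 182.3 264.8 209.2] cen 252.7 194.7 w [420.2   7.4  28. ] corners@z [458.9  45.3 458.9 -29.7 380.  -29.3 380.   45.1]
top bay 0.68 [132.2 108.  206.3 176.2] cen 172.2 134.6 w [594.8 247.2  70. ] corners@z [481.8 365.5 6
[... 3330 characters left out ...]
.7 w [ 485.3 -426.3   85. ] corners@z [ 440.5 -471.7  422.9 -409.9  526.9 -381.   541.5 -440.5]
scene screw_jar 0.44 [143.3 209.9 219.7 233.3] cen 186.8 223.5 w [ 434.6 -200.2   85. ] corners@z [ 408.8 -308.1  411.8 -121.8  459.3 -124.4  455.  -306.3]
scene tape_roll 0.74 [251.2 200.7 280.1 230.3] cen 263.7 215.0 w [429.8   0.2  24. ] corners@z [372.5 -23.2 395.4  51.8 481.4  22.4 459.5 -49.3]
scene paint_brush 0.73 [143.1 210.  219.7 234.7] cen 186.1 223.7 w [ 387.3 -201.5   10. ] corners@z [ 365.3 -317.2  359.8 -114.6  410.4 -115.8  414.1 -313.8]
scene wood_block 0.91 [394.4 170.3 426.  202.7] cen 412.9 185.1 w [459.9 418.4  30. ] corners@z [427.9 382.7 399.8 437.3 492.8 454.6 518.1 401.8]
```

Emit:
apply_moves(increments=[-0.03, 0, 0, -0.12, -0.03, 0, 0, -0.12, -0.03, 0, 0, -0.12, -0.03, 0, 0, -0.12, -0.03, 0, 0, -0.12], jaw=0.0854)

```text
clock: 1.82
tcp_pos: [180.2, -570.4, 374.4]
tool_rot: [[-0.005, 0.601, 0.799], [0.021, 0.799, -0.601], [-1.0, 0.013, -0.017]]
force: [0.3, -1.0, -0.4]
grip_width: 1.002
```

Emit:
apply_moves(increments=[0, 0, 0, -0.12, 0, 0, 0, -0.12, 0, 0, 0, -0.12, 0, 0, 0, -0.12, 0, 0, 0, -0.12])

```text
clock: 2.23
tcp_pos: [180.4, -571.3, 386.6]
tool_rot: [[-0.001, 0.02, 1.0], [0.003, 1.0, -0.02], [-1.0, 0.003, -0.001]]
force: [-0.5, 0.5, -0.6]
grip_width: 1.0
```

Run:
```python
from h import *
np.set_printoptions(precision=3,suppress=True)
s=sense();print(s['clock'],s['tcp_pos'],s['tool_rot'],s['qpos']);T=cam('wrist')[2];print(cam('wrist')[0]);R=np.array(s['tool_rot'])
print(R.T@(T[:3,3]-s['tcp_pos']),R.T@T[:3,:3])
```

```text
2.2333 [ 180.392 -571.307  386.574] [[-0.001  0.02   1.   ]
 [ 0.003  1.    -0.02 ]
 [-1.     0.003 -0.001]] [-75.729  10.901  48.142  -0.001 121.143 -74.584]
[[309.261   0.    256.27 ]
 [  0.    309.261 192.663]
 [  0.      0.      1.   ]]
[-143.212   73.798   -0.445] [[-0.     0.29  -0.957]
 [ 0.     0.957  0.29 ]
 [ 1.    -0.    -0.   ]]
```

Emit:
apply_moves(increments=[0, 0.03, 0.024, -0.02, 0, 0.031, 0.024, 0, 0, 0.031, 0.024, 0, 0, 0.031, 0.024, 0, 0, 0.031, 0.024, 0])

```text
clock: 2.65
tcp_pos: [299.1, -418.2, 381.7]
tool_rot: [[-0.005, 0.004, 1.0], [0.008, 1.0, -0.004], [-1.0, 0.008, -0.005]]
force: [0.9, -0.3, 0.6]
grip_width: 1.0
```

Emit:
apply_moves(increments=[0, 0.031, 0.024, 0, 0, 0.031, 0.024, 0, 0, 0.031, 0.024, 0, 0, 0.031, 0.024, 0, 0, 0.031, 0.024, 0])

```text
clock: 3.07
tcp_pos: [423.3, -255.1, 383.3]
tool_rot: [[-0.002, 0.006, 1.0], [0.007, 1.0, -0.006], [-1.0, 0.007, -0.002]]
force: [0.4, -0.7, -0.5]
grip_width: 1.001
```

Emit:
apply_moves(increments=[0, 0.031, 0.024, 0, 0, 0.031, 0.024, 0, 0, 0.031, 0.024, 0, 0, 0.031, 0.024, 0, 0, 0.031, 0.024, 0])

```text
clock: 3.48
tcp_pos: [548.1, -91.1, 385.7]
tool_rot: [[0.001, 0.006, 1.0], [0.005, 1.0, -0.006], [-1.0, 0.005, 0.001]]
force: [0.2, -0.6, 0.7]
grip_width: 0.998
```

Emit:
apply_moves(increments=[0, 0, 0, 0, 0, 0, 0, 0])

```text
clock: 3.65
tcp_pos: [551.8, -84.0, 383.6]
tool_rot: [[-0.001, -0.005, 1.0], [0.007, 1.0, 0.005], [-1.0, 0.007, -0.001]]
force: [-0.6, -0.6, 0.5]
grip_width: 1.002
```

Run:
```python
from h import *
s=sense();print(s['clock'],s['tcp_pos'],s['tool_rot'])
I=cam('wrist');im=shot('wrist','w1.png');np.savez('pics/w1.npz',K=I[0],D=I[1],T=I[2]);print(I[1],I[2])
```

```text
3.65 [551.81033138 -83.96851427 383.55353319] [[-7.97631851e-04 -4.61620355e-03  9.99989027e-01]
 [ 7.39046928e-03  9.99962008e-01  4.62197377e-03]
 [-9.99972372e-01  7.39407481e-03 -7.63485637e-04]]
[-0.0326295  0.         0.         0.         0.       ] [[ 9.99988311e-01 -4.78431134e-03 -6.98049548e-04  5.51119326e+02]
 [ 4.78597974e-03  9.58985944e-01  2.83413220e-01 -1.12570763e+01]
 [-6.86517377e-04 -2.83413248e-01  9.58997633e-01  5.27301435e+02]
 [ 0.00000000e+00  0.00000000e+00  0.00000000e+00  1.00000000e+00]]
```

View pics/w1.png

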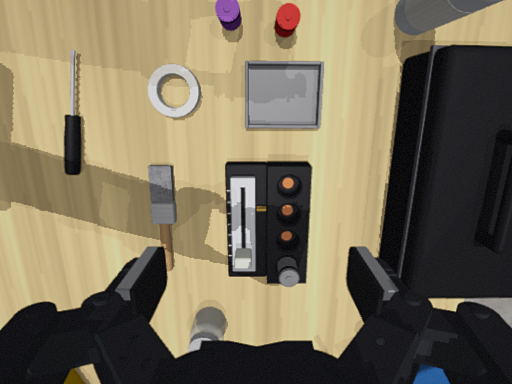

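Run:
```python
from h import *
np.set_printoptions(precision=1,suppress=True)
im=cv2.imread('pics/w1.png');n=np.load('pics/w1.npz');I=(n['K'],n['D'],n['T'])
hsv=cv2.cvtColor(im,cv2.COLOR_BGR2HSV)
m=np.zeros(im.shape[:2],np.uint8);m[160:290,225:312]=1
c=((hsv[:,:,0]<25)&(hsv[:,:,1]>90)&(hsv[:,:,2]>90)&(m>0)).astype(np.uint8)
_,_,st,ce=cv2.connectedComponentsWithStats(c)
for s,q in zip(st[1:],ce[1:]):
    if s[4]>4: print(s,q,px2w('w',q,25,I)[0],px2w('w',q,44,I)[0])
d=((hsv[:,:,2]<70)&(m>0)).astype(np.uint8)
ys,xs=np.nonzero(d);rc=cv2.minAreaRect(np.c_[xs,ys].astype(np.float32));print(rc)
cv2.imwrite('pics/w1z.png',cv2.resize(im[155:290,215:320],None,fx=5,fy=4.4,interpolation=cv2.INTER_CUBIC)[:600])
```

```text
[225 160  52   5  59] [250.4 160.9] [ 541.5 -105.3   25. ] [ 541.9 -101.8   44. ]
[280 160  31   5  42] [294.1 160.8] [ 613.5 -104.7   25. ] [ 611.1 -101.1   44. ]
[225 171   1  23  23] [225. 182.] [ 498.9 -141.3   25. ] [ 500.9 -136.4   44. ]
[282 177  12  12 113] [287.5 182.5] [ 603.7 -141.7   25. ] [ 601.7 -136.8   44. ]
[225 200   2  27  28] [225.5 213. ] [ 498.5 -196.6   25. ] [ 500.5 -189.6   44. ]
[282 205  11  10  93] [286.8 209.5] [ 604.3 -189.7   25. ] [ 602.3 -183.    44. ]
[256 206  10   5  45] [260.8 208.1] [ 559.4 -187.3   25. ] [ 559.1 -180.6   44. ]
[281 231  11   9  80] [286.1 235.3] [ 604.6 -238.    25. ] [ 602.5 -229.4   44. ]
[227 236   1   9   9] [227. 240.] [ 499.9 -247.6   25. ] [ 501.9 -238.7   44. ]
[225 246   3  19  39] [226.2 257.3] [ 497.7 -281.9   25. ] [ 499.8 -271.7   44. ]
[227 266  54  20 135] [256.8 278.9] [ 553.3 -326.2   25. ] [ 553.2 -314.3   44. ]
((268.0, 222.0), (120.0, 84.0), 90.0)
```

View pics/w1z.png

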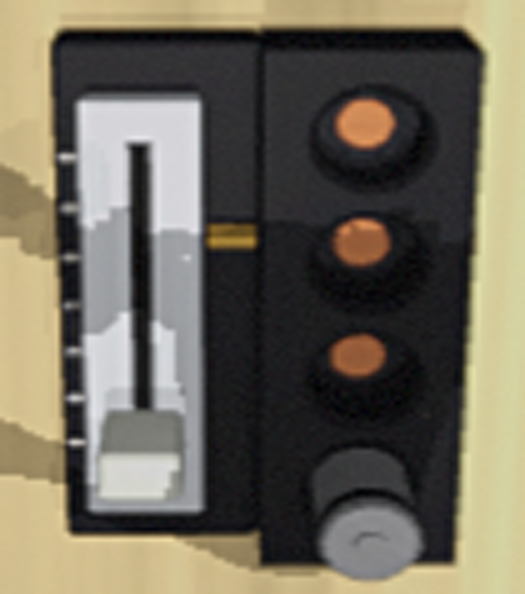

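Run:
```python
from h import *
np.set_printoptions(precision=1,suppress=True)
n=np.load('pics/w1.npz');I=(n['K'],n['D'],n['T'])
z=lambda u,v:[u/5+215,v/4.4+155]
print('cell top',px2w('w',z(371,538),86,I))
print('mark top',px2w('w',z(231,242),44,I),px2w('w',z(231,237),44,I))
print('grip top',px2w('w',z(138,476),85,I))
print('block top corners',px2w('w',[z(482,55),z(262,40),z(262,562),z(455,560)],50,I))
print('deck corners',px2w('w',[z(54,40),z(72,530)],30,I))
print('tray',px2w('w',[[246,61],[322,60],[247,129],[320,130]],28,I), px2w('w',[[246,61],[322,60],[247,129],[320,130]],28,I).mean(0))
print('purple/red',px2w('w',[[229,5],[288,12]],61,I))
```

```text
cell top [[ 605.6 -284.7   86. ]]
mark top [[ 559.8 -184.    44. ]] [[ 559.8 -182.    44. ]]
grip top [[ 530.1 -259.9   85. ]]
block top corners [[ 638.  -110.6   50. ]
 [ 568.7 -105.5   50. ]
 [ 571.9 -318.1   50. ]
 [ 640.1 -317.    50. ]]
deck corners [[ 501.5 -109.8   30. ]
 [ 503.2 -316.1   30. ]]
tray [[535.1  47.5  28. ]
 [649.3  49.7  28. ]
 [536.2 -53.4  28. ]
 [652.5 -54.3  28. ]] [593.3  -2.6  28. ]
purple/red [[513.4 114.5  61. ]
 [593.2 106.3  61. ]]
```

Emit:
apply_moves(increments=[0, -0.033, 0.009, 0, 0, -0.033, 0.009, 0, 0, -0.033, 0.009, 0, 0, -0.033, 0.009, 0, 0, -0.033, 0.009, 0], jaw=0.058)

```text
clock: 4.12
tcp_pos: [595.1, -252.2, 387.2]
tool_rot: [[0.006, -0.011, 1.0], [0.007, 1.0, 0.011], [-1.0, 0.007, 0.006]]
force: [0.4, 0.0, 0.9]
grip_width: 0.678
```

Emit:
apply_moves(increments=[0.03, -0.025, 0.006, 0, 0.04, 0, 0, 0, 0.04, 0, 0, 0, 0.04, 0, 0, 0, 0.04, 0, 0, 0])

```text
clock: 4.53
tcp_pos: [600.5, -298.0, 202.2]
tool_rot: [[0.025, 0.012, 1.0], [-0.008, 1.0, -0.011], [-1.0, -0.008, 0.025]]
force: [0.6, -1.1, -0.2]
grip_width: 0.683
```

Emit:
apply_moves(increments=[0.02, 0, 0, 0, 0, 0, 0, 0])

```text
clock: 4.7
tcp_pos: [594.8, -299.9, 169.6]
tool_rot: [[0.01, 0.017, 1.0], [-0.001, 1.0, -0.017], [-1.0, -0.0, 0.01]]
force: [-0.9, 0.0, -0.1]
grip_width: 0.681
```

Emit:
apply_moves(increments=[0.02, 0.007, 0.005, -0.017, 0.02, 0.007, 0.005, 0, 0.01, 0, 0, 0, 0, 0, 0, 0])

```text
clock: 5.03
tcp_pos: [602.6, -291.5, 123.0]
tool_rot: [[0.013, 0.007, 1.0], [-0.004, 1.0, -0.007], [-1.0, -0.003, 0.013]]
force: [-0.2, 0.1, -0.2]
grip_width: 0.682
```

Run:
```python
from h import *
np.set_printoptions(precision=1,suppress=True)
s=sense();print(s['tcp_pos']);I=cam('wrist')
im=shot('wrist');cv2.imwrite('pics/w2.png',im[120:,100:420,::-1])
print(w2px('wrist',[[604.5,-285.9,86],s['tcp_pos']],I)-[100,120])
```

```text
[ 602.6 -291.5  123. ]
[[159.2  93.1]
 [157.1 129.2]]
```

View pics/w2.png

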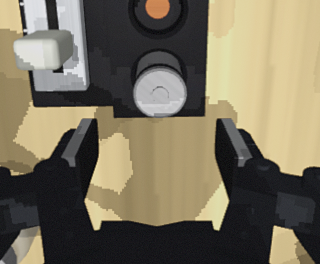

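Emit:
apply_moves(increments=[0.015, 0.004, 0.002, 0, 0.015, 0.002, 0.001, 0, 0.012, 0, 0, 0, 0, 0, 0, 0, 0, 0, 0, 0])

```text
clock: 5.5
tcp_pos: [608.7, -288.5, 86.1]
tool_rot: [[0.023, 0.009, 1.0], [-0.01, 1.0, -0.009], [-1.0, -0.009, 0.023]]
force: [-0.6, -0.4, 0.7]
grip_width: 0.677
```

Emit:
apply_moves(increments=[0.008, 0.004, -0.004, 0, 0.01, 0, -0.001, 0, 0.006, 0, 0, 0, 0, 0, 0, 0])

```text
clock: 5.83
tcp_pos: [604.7, -285.1, 61.5]
tool_rot: [[0.024, 0.009, 1.0], [-0.011, 1.0, -0.009], [-1.0, -0.01, 0.025]]
force: [-0.3, 0.5, 0.1]
grip_width: 0.681
```

Emit:
apply_moves(increments=[0.005, 0, 0, 0, 0, 0, 0, 0])

```text
clock: 6.0
tcp_pos: [604.9, -285.4, 56.0]
tool_rot: [[0.024, 0.009, 1.0], [-0.011, 1.0, -0.009], [-1.0, -0.01, 0.024]]
force: [-0.6, 0.5, -0.8]
grip_width: 0.68
```

Emit:
apply_moves(increments=[0, 0, 0, 0, 0, 0, 0, 0, 0, 0, 0, 0, 0, 0, 0, 0], jaw=0.02, newtons=40)

```text
clock: 6.33
tcp_pos: [605.4, -285.8, 56.8]
tool_rot: [[0.025, 0.009, 1.0], [-0.011, 1.0, -0.009], [-1.0, -0.011, 0.025]]
force: [0.2, -0.4, -1.5]
grip_width: 0.374
```

Emit:
apply_moves(increments=[-0.01, 0, 0, 0, -0.02, 0, 0, 0, -0.02, 0, 0, 0, -0.02, 0, 0, 0, 0, 0, 0, 0])

```text
clock: 6.75
tcp_pos: [603.4, -284.8, 129.0]
tool_rot: [[0.024, 0.009, 1.0], [-0.01, 1.0, -0.009], [-1.0, -0.01, 0.024]]
force: [0.4, 0.4, 0.6]
grip_width: 0.372
```

Emit:
apply_moves(increments=[-0.006, 0.02, -0.002, 0, 0, 0.035, -0.003, 0, 0, 0.035, -0.003, 0, 0, 0.035, -0.003, 0, 0, 0.035, -0.003, 0])

```text
clock: 7.17
tcp_pos: [590.5, -127.8, 132.6]
tool_rot: [[0.027, 0.021, 0.999], [-0.015, 1.0, -0.021], [-1.0, -0.014, 0.027]]
force: [0.9, 0.2, -0.4]
grip_width: 0.371
```

Emit:
apply_moves(increments=[0, 0.035, -0.003, 0, 0, 0.035, -0.003, 0, 0, 0.02, -0.002, 0, 0, 0.01, 0, 0, 0, 0, 0, 0])

```text
clock: 7.58
tcp_pos: [581.9, -16.1, 128.2]
tool_rot: [[0.025, 0.014, 1.0], [-0.012, 1.0, -0.014], [-1.0, -0.011, 0.025]]
force: [0.5, 0.4, -1.1]
grip_width: 0.373
```

Emit:
apply_moves(increments=[0.02, 0.008, 0, 0, 0.025, 0.005, 0, 0, 0.02, 0, 0, 0, 0.008, 0, 0, 0, 0, 0, 0, 0])

```text
clock: 8.0
tcp_pos: [586.0, -8.6, 53.7]
tool_rot: [[0.029, 0.016, 0.999], [-0.015, 1.0, -0.016], [-0.999, -0.015, 0.03]]
force: [-0.8, -0.6, -1.5]
grip_width: 0.373
```

Emit:
apply_moves(increments=[0.009, 0.001, -0.001, 0, 0.005, 0, 0, 0, 0, 0, 0, 0])

```text
clock: 8.25
tcp_pos: [586.2, -10.6, 40.0]
tool_rot: [[0.03, 0.019, 0.999], [-0.016, 1.0, -0.019], [-0.999, -0.016, 0.031]]
force: [-1.1, 0.1, -2.7]
grip_width: 0.369
```

Emit:
apply_moves(increments=[0.002, 0, 0, 0, 0, 0, 0, 0])

```text
clock: 8.42
tcp_pos: [587.0, -11.3, 39.0]
tool_rot: [[0.032, 0.02, 0.999], [-0.017, 1.0, -0.02], [-0.999, -0.016, 0.032]]
force: [-0.6, 0.2, -0.8]
grip_width: 0.372
```

Emit:
apply_moves(increments=[0.0015, 0, 0, 0, 0, 0, 0, 0])

```text
clock: 8.58
tcp_pos: [587.8, -11.5, 38.9]
tool_rot: [[0.034, 0.02, 0.999], [-0.017, 1.0, -0.02], [-0.999, -0.016, 0.035]]
force: [-0.2, -0.1, -1.2]
grip_width: 0.369
```

Emit:
apply_moves(increments=[0, 0, 0, 0, 0, 0, 0, 0, 0, 0, 0, 0, 0, 0, 0, 0], jaw=0.058)

```text
clock: 8.92
tcp_pos: [589.3, -11.4, 41.5]
tool_rot: [[0.039, 0.02, 0.999], [-0.017, 1.0, -0.019], [-0.999, -0.016, 0.039]]
force: [-0.4, -0.5, 0.5]
grip_width: 0.677
```

Emit:
apply_moves(increments=[-0.015, 0, 0, 0, -0.03, 0, 0, 0, -0.03, 0, 0, 0, -0.04, 0, 0, 0, -0.04, 0, 0, 0])

```text
clock: 9.33
tcp_pos: [578.2, -8.2, 188.9]
tool_rot: [[0.017, 0.019, 1.0], [-0.016, 1.0, -0.019], [-1.0, -0.015, 0.017]]
force: [2.2, -0.8, -0.7]
grip_width: 0.681
```

Emit:
apply_moves(increments=[-0.04, 0.03, 0, 0, -0.03, 0.035, 0, 0, -0.03, 0.035, 0, 0, -0.02, 0.03, 0, 0, -0.01, 0.03, 0, 0], jaw=0.0854)

```text
clock: 9.75
tcp_pos: [579.9, 139.9, 318.6]
tool_rot: [[0.033, 0.031, 0.999], [-0.017, 0.999, -0.03], [-0.999, -0.016, 0.034]]
force: [0.6, -0.3, 0.3]
grip_width: 0.997
```

Emit:
apply_moves(increments=[0, 0.035, -0.005, 0, 0, 0.035, -0.005, 0, 0, 0.035, -0.005, 0, 0, 0.02, 0, 0, 0, 0, 0, 0])

```text
clock: 10.17
tcp_pos: [567.6, 277.1, 323.7]
tool_rot: [[0.045, 0.026, 0.999], [-0.011, 1.0, -0.025], [-0.999, -0.01, 0.045]]
force: [0.9, -0.4, -1.2]
grip_width: 1.0
```

Run:
```python
from h import *
s=sense();print(s['clock'],s['tcp_pos'],s['tool_rot'])
I=cam('wrist');im=shot('wrist','w3.png');np.savez('pics/w3.npz',K=I[0],D=I[1],T=I[2]);print(I[2])
t=shot('top');cv2.imwrite('pics/t3.png',t[:,:,::-1])
```

```text
10.1667 [567.62067258 277.13533781 323.74772248] [[ 0.04506102  0.02555859  0.99865723]
 [-0.01088455  0.99962588 -0.02509226]
 [-0.99892494 -0.00973925  0.04532236]]
[[ 9.98660920e-01  3.73673843e-02 -3.57777267e-02  5.62629670e+02]
 [-2.48982764e-02  9.53376932e-01  3.00753222e-01  3.52480085e+02]
 [ 4.53480206e-02 -2.99459686e-01  9.53030668e-01  4.66054224e+02]
 [ 0.00000000e+00  0.00000000e+00  0.00000000e+00  1.00000000e+00]]
```

View pics/w3.png

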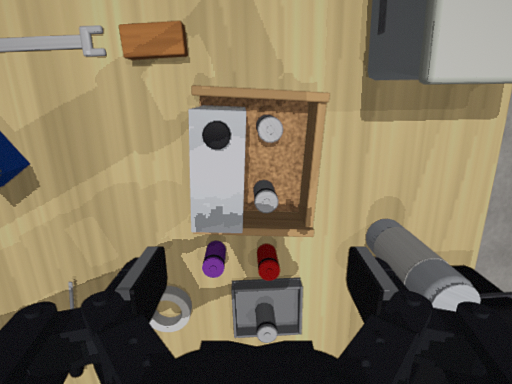

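Run:
```python
from h import *
np.set_printoptions(precision=1,suppress=True)
n=np.load('pics/w3.npz');I=(n['K'],n['D'],n['T'])
im=cv2.imread('pics/w3.png')
cv2.imwrite('pics/w3z.png',cv2.resize(im[80:245,180:340],None,fx=3.6,fy=3.6,interpolation=cv2.INTER_CUBIC))
c=px2w('w',[[190,108],[246,107],[191,232],[243,232]],130,I);print('can',c[:,:2],c.mean(0))
print('walltop',px2w('w',[[192,86],[329,95],[314,235]],70,I)[:,:2])
print('cells',px2w('w',[[269.5,128],[265.5,201]],61,I))
print('wood',px2w('w',[[120,26],[182,21],[186,52],[122,58]],30,I)[:,:2])
print('traycell',px2w('w',[[265.5,333]],66,I))
```

```text
can [[508.3 341.8]
 [566.8 341.1]
 [497.1 200.9]
 [558.3 198.2]] [532.6 270.5 130. ]
walltop [[503.2 365.5]
 [670.9 350.9]
 [657.9 161.3]]
cells [[597.1 311.7  61. ]
 [590.3 212.   61. ]]
wood [[412.7 441.7]
 [491.  445.3]
 [492.9 408.9]
 [410.  404. ]]
traycell [[586.5  -9.4  66. ]]
```

View pics/w3z.png

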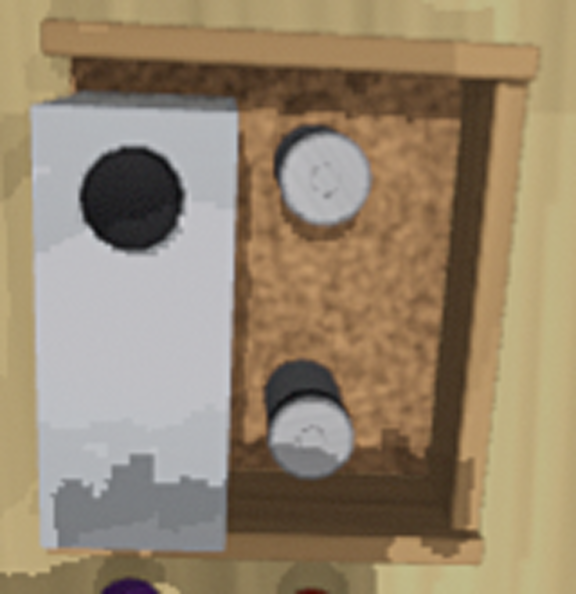

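Emit:
apply_moves(increments=[0, 0, 0, 0.045, 0, 0, 0, 0, 0, 0, 0, 0, 0, 0, 0, 0, 0, 0, 0, 0])

```text
clock: 10.68
tcp_pos: [569.4, 268.5, 325.1]
tool_rot: [[0.047, 0.078, 0.996], [-0.014, 0.997, -0.077], [-0.999, -0.011, 0.048]]
force: [0.4, 1.0, 0.1]
grip_width: 0.996
```

Emit:
apply_moves(increments=[0.01, 0, 0, 0, 0.01, 0, 0, 0, 0.01, 0, 0, 0, 0.01, 0, 0, 0, 0.01, 0, 0, 0])

```text
clock: 11.1
tcp_pos: [573.1, 265.4, 275.6]
tool_rot: [[0.052, 0.079, 0.995], [-0.012, 0.997, -0.079], [-0.999, -0.008, 0.053]]
force: [-0.1, 0.7, -0.3]
grip_width: 1.0
```

Emit:
apply_moves(increments=[0.04, 0, 0, 0, 0.04, 0, 0, 0, 0, 0, 0, 0, 0, 0, 0, 0])

```text
clock: 11.43
tcp_pos: [575.7, 263.4, 188.3]
tool_rot: [[0.048, 0.079, 0.996], [-0.014, 0.997, -0.079], [-0.999, -0.01, 0.049]]
force: [0.6, 0.2, 1.5]
grip_width: 1.0
```

Emit:
apply_moves(increments=[0, 0.001, -0.012, 0, 0, 0.001, -0.012, 0, 0, 0.001, -0.012, 0, 0, 0, -0.006, 0, 0, 0, 0, 0])

```text
clock: 11.85
tcp_pos: [534.6, 270.6, 194.6]
tool_rot: [[0.055, 0.08, 0.995], [-0.011, 0.997, -0.079], [-0.998, -0.007, 0.055]]
force: [0.1, 0.4, 0.2]
grip_width: 0.997
```

Run:
```python
from h import *
np.set_printoptions(precision=1,suppress=True)
s=sense();print(s['tcp_pos'],np.round(s['tool_rot'],3),s['qpos'])
I=cam('wrist');im=shot('wrist');cv2.imwrite('pics/w4.png',im[:,:,::-1])
np.savez('pics/w4.npz',K=I[0],D=I[1],T=I[2])
R=lambda a,x,y:[532.6+x*np.cos(a)-y*np.sin(a),270.5+x*np.sin(a)+y*np.cos(a),130]
P=[R(-.07,*q) for q in((-30,-70),(30,-70),(30,70),(-30,70))]
print(w2px('wrist',P,I))
```

```text
[534.6 270.6 194.6] [[ 0.1  0.1  1. ]
 [-0.   1.  -0.1]
 [-1.  -0.   0.1]] [24.7  2.6 77.1 -1.9 97.8 28.9]
[[211.9 292.6]
 [288.6 289.5]
 [293.3 104.3]
 [200.5 105.4]]
```

View pics/w4.png

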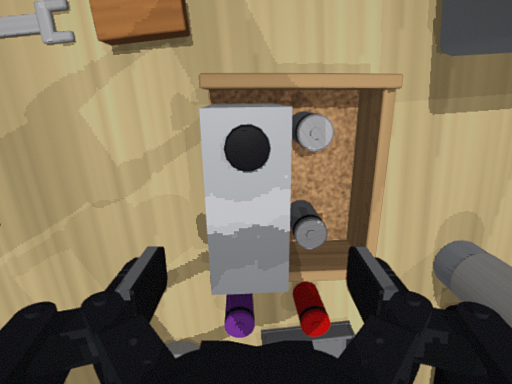

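Emit:
apply_moves(increments=[0.025, 0, -0.002, 0, 0.025, 0, -0.002, 0, 0.02, 0, -0.002, 0, 0.012, 0, 0, 0, 0, 0, 0, 0])

```text
clock: 12.32
tcp_pos: [540.1, 271.5, 119.9]
tool_rot: [[0.071, 0.08, 0.994], [-0.005, 0.997, -0.08], [-0.997, 0.001, 0.071]]
force: [-0.2, -0.2, 0.4]
grip_width: 0.998
```

Emit:
apply_moves(increments=[-0.04, 0, -0.003, 0, -0.04, 0, -0.002, 0, -0.04, 0, -0.001, 0])

```text
clock: 12.57
tcp_pos: [523.0, 270.2, 230.6]
tool_rot: [[0.051, 0.082, 0.995], [-0.015, 0.997, -0.081], [-0.999, -0.011, 0.052]]
force: [1.0, -0.2, -0.5]
grip_width: 0.999
```

Emit:
apply_moves(increments=[0, 0, 0, 0])

```text
clock: 12.65
tcp_pos: [525.1, 271.2, 242.4]
tool_rot: [[0.065, 0.082, 0.995], [-0.009, 0.997, -0.081], [-0.998, -0.003, 0.065]]
force: [0.7, -0.7, 2.7]
grip_width: 0.997
```

Emit:
apply_moves(increments=[0, 0, 0, 0, 0, 0, 0, 0, 0, 0, 0, 0, 0, 0, 0, 0, 0, 0, 0, 0])

```text
clock: 13.07
tcp_pos: [527.4, 271.5, 248.4]
tool_rot: [[0.073, 0.082, 0.994], [-0.005, 0.997, -0.082], [-0.997, 0.001, 0.073]]
force: [0.2, -0.9, -0.1]
grip_width: 0.998
```

Emit:
apply_moves(increments=[0.0417, 0, 0, 0, 0.0417, 0, 0, 0])

```text
clock: 13.23
tcp_pos: [537.0, 272.8, 174.3]
tool_rot: [[0.088, 0.082, 0.993], [0.002, 0.997, -0.083], [-0.996, 0.009, 0.088]]
force: [0.6, -0.3, -0.5]
grip_width: 0.999
```

Emit:
apply_moves(increments=[0, 0, 0, 0])

```text
clock: 13.32
tcp_pos: [533.8, 271.1, 163.8]
tool_rot: [[0.075, 0.082, 0.994], [-0.004, 0.997, -0.082], [-0.997, 0.002, 0.075]]
force: [-0.2, -0.9, -2.6]
grip_width: 1.001
```

Emit:
apply_moves(increments=[0.033, 0, -0.003, 0, 0.033, 0, -0.002, 0, 0, 0, 0, 0])

```text
clock: 13.57
tcp_pos: [533.1, 270.8, 98.4]
tool_rot: [[0.072, 0.083, 0.994], [-0.006, 0.997, -0.083], [-0.997, 0.0, 0.072]]
force: [-0.1, -0.6, -1.5]
grip_width: 1.003
```

Emit:
apply_moves(increments=[0.006, 0, 0, 0, 0, 0, 0, 0, 0, 0, 0, 0, 0, 0, 0, 0], jaw=0.045, newtons=50)

```text
clock: 13.9
tcp_pos: [534.6, 271.3, 97.8]
tool_rot: [[0.074, 0.083, 0.994], [-0.005, 0.997, -0.083], [-0.997, 0.001, 0.074]]
force: [0.1, -0.1, -3.7]
grip_width: 0.705
```

Emit:
apply_moves(increments=[-0.01, 0, 0, 0, -0.02, 0, 0, 0, -0.02, 0, 0, 0, -0.015, 0, 0, 0, 0, 0, 0, 0])

```text
clock: 14.32
tcp_pos: [530.3, 272.1, 172.6]
tool_rot: [[0.078, 0.083, 0.993], [-0.002, 0.997, -0.083], [-0.997, 0.004, 0.078]]
force: [0.2, -0.2, -1.3]
grip_width: 0.703
```

Emit:
apply_moves(increments=[0, 0, -0.03, 0, 0, -0.005, -0.03, 0, 0, -0.013, -0.03, 0, 0, -0.015, -0.03, 0, 0, -0.01, -0.02, 0])

```text
clock: 14.73
tcp_pos: [387.6, 241.4, 163.6]
tool_rot: [[0.085, 0.085, 0.993], [0.001, 0.996, -0.085], [-0.996, 0.008, 0.085]]
force: [-0.7, 0.7, -2.7]
grip_width: 0.699
```

Emit:
apply_moves(increments=[0, 0, 0, 0, 0, 0, 0, 0, 0, 0, 0, 0, 0, 0, 0, 0, 0, 0, 0, 0])

```text
clock: 15.15
tcp_pos: [385.8, 241.1, 165.7]
tool_rot: [[0.089, 0.083, 0.993], [0.003, 0.996, -0.084], [-0.996, 0.011, 0.088]]
force: [0.1, 0.1, -2.5]
grip_width: 0.701
```

Emit:
apply_moves(increments=[0, 0, 0, 0, 0, 0, 0, 0, 0, 0, 0, 0, 0, 0, 0, 0, 0, 0, 0, 0])

```text
clock: 15.57
tcp_pos: [387.8, 241.4, 165.0]
tool_rot: [[0.087, 0.085, 0.993], [0.002, 0.996, -0.085], [-0.996, 0.01, 0.087]]
force: [-0.7, -0.9, -3.4]
grip_width: 0.703
```

Emit:
apply_moves(increments=[0.025, 0, 0, 0, 0.025, 0, 0, 0, 0, 0, 0, 0])

```text
clock: 15.82
tcp_pos: [393.5, 242.2, 115.9]
tool_rot: [[0.091, 0.085, 0.992], [0.004, 0.996, -0.085], [-0.996, 0.012, 0.09]]
force: [-0.3, -0.6, -2.6]
grip_width: 0.697
```

Emit:
apply_moves(increments=[0.005, 0, 0, 0, 0.004, 0, 0, 0, 0, 0, 0, 0])

```text
clock: 16.07
tcp_pos: [394.3, 242.2, 107.5]
tool_rot: [[0.091, 0.085, 0.992], [0.004, 0.996, -0.085], [-0.996, 0.012, 0.09]]
force: [-0.7, -1.0, -2.8]
grip_width: 0.705
```

Emit:
apply_moves(increments=[0.004, 0, 0, 0, 0.003, 0, 0, 0, 0.003, 0, 0, 0])

```text
clock: 16.32
tcp_pos: [396.6, 243.1, 100.4]
tool_rot: [[0.095, 0.085, 0.992], [0.007, 0.996, -0.086], [-0.995, 0.015, 0.094]]
force: [0.0, 1.0, -3.1]
grip_width: 0.698
```

Press gently onto the bench to let the flat base square the wrist.

Emit:
apply_moves(increments=[0.003, 0, 0, 0, 0.003, 0, 0, 0])

```text
clock: 16.48
tcp_pos: [398.0, 244.5, 96.7]
tool_rot: [[0.098, 0.084, 0.992], [0.01, 0.996, -0.086], [-0.995, 0.019, 0.097]]
force: [-6.5, -2.2, 23.2]
grip_width: 0.703
```

Emit:
apply_moves(increments=[0.003, 0, 0, 0, 0.003, 0, 0, 0])

```text
clock: 16.65
tcp_pos: [398.1, 244.7, 96.8]
tool_rot: [[0.099, 0.084, 0.992], [0.012, 0.996, -0.085], [-0.995, 0.02, 0.098]]
force: [-7.4, -4.2, 14.2]
grip_width: 0.699
```

Emit:
apply_moves(increments=[0.003, 0, 0, 0, 0.003, 0, 0, 0])

```text
clock: 16.82
tcp_pos: [398.1, 244.7, 96.8]
tool_rot: [[0.1, 0.083, 0.992], [0.012, 0.996, -0.085], [-0.995, 0.021, 0.098]]
force: [-6.6, -3.7, 14.5]
grip_width: 0.696
```

Emit:
apply_moves(increments=[0, 0, 0, 0, 0, 0, 0, 0, 0, 0, 0, 0], jaw=0.0854)

```text
clock: 17.07
tcp_pos: [399.4, 245.3, 99.8]
tool_rot: [[0.105, 0.083, 0.991], [0.015, 0.996, -0.085], [-0.994, 0.023, 0.103]]
force: [-0.4, -0.1, -0.2]
grip_width: 1.0
```

Emit:
apply_moves(increments=[-0.02, 0, 0, 0, -0.03, 0, 0, 0, -0.04, 0, 0, 0, -0.04, 0, 0, 0, -0.04, 0, 0, 0])

```text
clock: 17.48
tcp_pos: [378.6, 240.9, 261.8]
tool_rot: [[0.087, 0.084, 0.993], [0.004, 0.996, -0.085], [-0.996, 0.011, 0.086]]
force: [1.6, -0.6, -0.1]
grip_width: 1.0
```

Run:
```python
from h import *
np.set_printoptions(precision=3,suppress=True)
s=sense();print(s['clock'],s['tcp_pos'],s['tool_rot'],s['qpos'],s['joint_velocities'],s['effort'])
a=shot('scene');cv2.imwrite('pics/s5.png',cv2.resize(a[120:330,120:460],None,fx=2.2,fy=2.2,interpolation=cv2.INTER_CUBIC)[:,:,::-1])
```

```text
17.4833 [378.646 240.901 261.75 ] [[ 0.087  0.084  0.993]
 [ 0.004  0.996 -0.085]
 [-0.996  0.011  0.086]] [ 29.848 -21.477  91.757  -2.355 105.279  33.996] [  2.559   5.126 -54.314  -0.719  49.431   0.45 ] [ -0.136 -27.046 -38.002  -0.186  -1.263  -0.013]
```

View pics/s5.png

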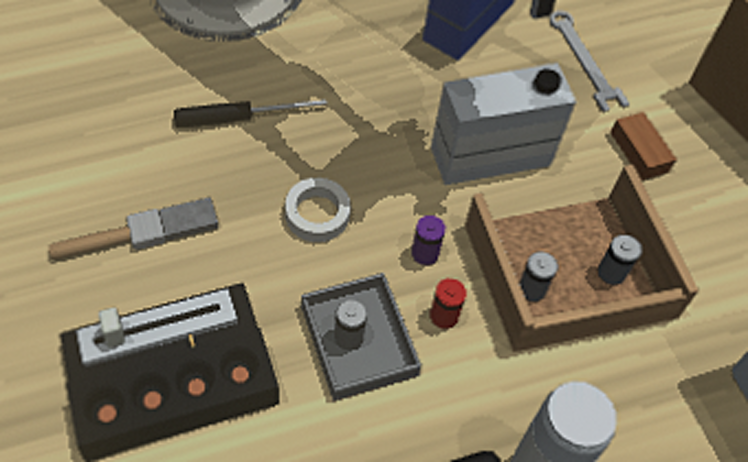

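Emit:
apply_moves(increments=[0, -0.04, 0, 0, 0, -0.04, 0, 0, 0, -0.04, 0, 0, 0, -0.04, 0, 0, 0, -0.03, 0, 0])

```text
clock: 17.95
tcp_pos: [366.1, 53.3, 272.8]
tool_rot: [[0.111, 0.067, 0.992], [0.017, 0.997, -0.07], [-0.994, 0.025, 0.11]]
force: [0.5, -0.4, 0.3]
grip_width: 1.0
```

Emit:
apply_moves(increments=[0, 0, -0.02, 0, 0, 0, -0.02, 0, 0, 0, -0.02, 0, 0, 0, -0.02, 0, 0, 0, -0.02, 0])

```text
clock: 18.37
tcp_pos: [278.6, 55.5, 263.3]
tool_rot: [[0.098, 0.088, 0.991], [0.009, 0.996, -0.089], [-0.995, 0.018, 0.097]]
force: [0.3, 0.7, -0.3]
grip_width: 1.003
```

Emit:
apply_moves(increments=[0, 0, -0.02, 0, 0, 0, -0.02, 0])

```text
clock: 18.53
tcp_pos: [264.5, 66.1, 270.1]
tool_rot: [[0.073, 0.09, 0.993], [0.003, 0.996, -0.091], [-0.997, 0.009, 0.072]]
force: [-0.2, -0.7, -0.4]
grip_width: 1.003
```

Run:
```python
from h import *
np.set_printoptions(precision=3,suppress=True)
s=sense();print(s['tcp_pos'],s['tool_rot'],s['qpos'])
```

```text
[264.52   66.08  270.101] [[ 0.073  0.09   0.993]
 [ 0.003  0.996 -0.091]
 [-0.997  0.009  0.072]] [  7.349 -48.982 107.595  -0.435 117.231  12.329]
```

Emit:
apply_moves(increments=[0, 0, -0.01, 0, 0, 0, -0.01, 0, 0, 0, -0.01, 0])

```text
clock: 18.78
tcp_pos: [252.6, 76.1, 277.7]
tool_rot: [[0.058, 0.088, 0.994], [-0.002, 0.996, -0.088], [-0.998, 0.003, 0.058]]
force: [-0.6, 0.4, -0.7]
grip_width: 0.996
```

Run:
```python
from h import *
np.set_printoptions(precision=3,suppress=True)
s=sense();print(s['tcp_pos'],s['qpos'])
```

```text
[252.573  76.123 277.699] [ 10.308 -48.982 106.73   -0.827 119.017  14.951]
```

Emit:
apply_moves(increments=[0, -0.003, -0.01, 0, 0, -0.003, -0.01, 0, 0, -0.003, -0.01, 0, 0, -0.003, -0.01, 0, 0, -0.003, -0.01, 0])

```text
clock: 19.2
tcp_pos: [232.8, 77.8, 292.2]
tool_rot: [[0.026, 0.087, 0.996], [-0.014, 0.996, -0.087], [-1.0, -0.011, 0.027]]
force: [-0.3, 0.4, -0.4]
grip_width: 1.003
```

Emit:
apply_moves(increments=[0, -0.003, -0.01, 0, 0, -0.003, -0.01, 0, 0, -0.003, -0.01, 0, 0, -0.003, -0.01, 0, 0, -0.003, -0.01, 0])

```text
clock: 19.62
tcp_pos: [211.1, 79.4, 309.4]
tool_rot: [[-0.006, 0.089, 0.996], [-0.026, 0.996, -0.089], [-1.0, -0.026, -0.004]]
force: [0.1, 0.2, 0.9]
grip_width: 1.003
```

Emit:
apply_moves(increments=[0, -0.002, -0.01, 0, 0, -0.002, -0.01, 0, 0, -0.002, -0.01, 0])

```text
clock: 19.87
tcp_pos: [196.4, 83.9, 320.5]
tool_rot: [[-0.023, 0.089, 0.996], [-0.033, 0.995, -0.09], [-0.999, -0.035, -0.02]]
force: [0.1, -0.2, 0.5]
grip_width: 0.999
```

Emit:
apply_moves(increments=[0, 0.022, 0.031, 0, 0, 0.022, 0.031, 0, 0, 0.022, 0.031, 0, 0, 0.022, 0.031, 0, 0, 0.022, 0.031, 0])

```text
clock: 20.28
tcp_pos: [360.6, 183.0, 324.3]
tool_rot: [[-0.004, 0.09, 0.996], [-0.027, 0.996, -0.09], [-1.0, -0.027, -0.001]]
force: [-0.1, -1.0, 1.7]
grip_width: 1.0
```

Emit:
apply_moves(increments=[0, 0.022, 0.031, 0, 0, 0.022, 0.031, 0, 0, 0.022, 0.031, 0, 0, 0.022, 0.031, 0, 0, 0.022, 0.031, 0])

```text
clock: 20.7
tcp_pos: [530.8, 286.6, 319.6]
tool_rot: [[-0.006, 0.088, 0.996], [-0.028, 0.996, -0.088], [-1.0, -0.029, -0.003]]
force: [0.1, -0.5, 1.3]
grip_width: 1.004
```

Emit:
apply_moves(increments=[0, 0.01, 0.015, 0, 0, 0, 0, 0])

```text
clock: 20.87
tcp_pos: [551.0, 299.4, 312.5]
tool_rot: [[-0.013, 0.086, 0.996], [-0.032, 0.996, -0.087], [-0.999, -0.033, -0.01]]
force: [0.8, 0.6, -0.3]
grip_width: 1.001
```

Emit:
apply_moves(increments=[0.02, 0.008, 0.015, 0, 0.035, 0.008, 0.016, 0, 0.035, 0.008, 0.015, 0, 0.035, 0, 0, 0, 0, 0, 0, 0], jaw=0.06)

```text
clock: 21.28
tcp_pos: [596.7, 318.3, 182.5]
tool_rot: [[-0.014, 0.084, 0.996], [-0.033, 0.996, -0.085], [-0.999, -0.034, -0.012]]
force: [-1.1, -0.5, -4.2]
grip_width: 0.706
```

Run:
```python
from h import *
np.set_printoptions(precision=3,suppress=True)
s=sense();print(s['tcp_pos'],s['tool_rot'])
I=cam('wrist');im=shot('wrist','w6.png');np.savez('pics/w6.npz',K=I[0],D=I[1],T=I[2])
print(w2px('w',[[597.1,311.7,61],[590.3,212,61]],I))
for r in optics.trace('flat_0','wrist'):print(round(r['confidence'],2),r['rect'])
g=cv2.medianBlur(cv2.cvtColor(im,cv2.COLOR_RGB2GRAY),3)
c=cv2.HoughCircles(g,cv2.HOUGH_GRADIENT,1,30,param1=100,param2=18,minRadius=14,maxRadius=35)
if c is not None: 
  for q in c[0][:8]:print(q,px2w('w',q[:2],61,I))
```

```text
[596.732 318.349 182.503] [[-0.014  0.084  0.996]
 [-0.033  0.996 -0.085]
 [-0.999 -0.034 -0.012]]
[[259.369 188.18 ]
 [260.709 283.448]]
0.69 [258.5, 329.8, 283.2, 347.2]
0.68 [245.5, 244.4, 280.8, 301.9]
0.6 [187.1, 331.8, 220.7, 351.1]
0.55 [244.0, 163.0, 275.5, 207.2]
[198.5 194.5  27.8] [[541.999 310.178  61.   ]]
[261.5 280.5  17.1] [[591.36  215.388  61.   ]]
[254.5 182.5  32.2] [[593.233 317.319  61.   ]]
[221.5 170.5  26.6] [[565.376 330.608  61.   ]]
[240.5 255.5  15.5] [[573.414 245.173  61.   ]]
```

View pics/w6.png

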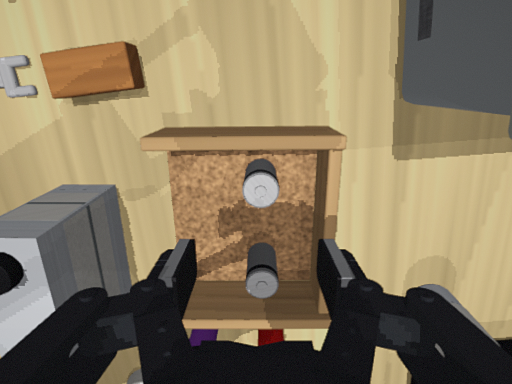

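Emit:
apply_moves(increments=[0.035, -0.001, 0.001, 0, 0.035, -0.001, 0.001, 0, 0.03, -0.001, 0.001, 0, 0.01, 0, 0, 0, 0, 0, 0, 0])

```text
clock: 21.8
tcp_pos: [608.7, 318.0, 107.9]
tool_rot: [[0.03, 0.084, 0.996], [-0.011, 0.996, -0.084], [-0.999, -0.009, 0.031]]
force: [-0.7, -0.4, 0.2]
grip_width: 0.701
```

Emit:
apply_moves(increments=[0.02, -0.008, -0.012, 0, 0.03, 0, 0, 0])

```text
clock: 21.97
tcp_pos: [603.6, 313.9, 74.0]
tool_rot: [[0.051, 0.084, 0.995], [-0.001, 0.996, -0.084], [-0.999, 0.003, 0.051]]
force: [-0.5, 0.4, -0.0]
grip_width: 0.702
```

Run:
```python
from h import *
np.set_printoptions(precision=3,suppress=True)
shot('wrist');s=sense();print(s['tcp_pos'],s['tool_rot'])
```

```text
[602.24  313.169  66.762] [[ 0.045  0.084  0.995]
 [-0.004  0.996 -0.084]
 [-0.999 -0.     0.045]]
```

Emit:
apply_moves(increments=[0.014, -0.003, -0.005, 0, 0.016, 0, 0, 0])

```text
clock: 22.18
tcp_pos: [601.5, 312.3, 45.6]
tool_rot: [[0.055, 0.084, 0.995], [0.001, 0.996, -0.084], [-0.998, 0.005, 0.055]]
force: [-0.2, -0.8, 0.2]
grip_width: 0.699
```

Run:
```python
from h import *
np.set_printoptions(precision=3,suppress=True)
im=shot('wrist');im=shot('wrist');s=sense();print(s['tcp_pos'],s['tool_rot'],s['force'])
```

```text
[600.628 311.817  42.296] [[ 0.051  0.084  0.995]
 [-0.001  0.996 -0.084]
 [-0.999  0.003  0.051]] [ 0.964 -0.665 -0.505]
```

Emit:
apply_moves(increments=[0.009, -0.001, -0.002, 0])

```text
clock: 22.37
tcp_pos: [600.9, 312.0, 37.0]
tool_rot: [[0.056, 0.084, 0.995], [0.001, 0.996, -0.084], [-0.998, 0.006, 0.055]]
force: [0.3, 0.5, 0.9]
grip_width: 0.702
```

Emit:
apply_moves(increments=[0, 0, 0, 0, 0, 0, 0, 0, 0, 0, 0, 0, 0, 0, 0, 0], jaw=0.02, newtons=40)

```text
clock: 22.7
tcp_pos: [601.7, 312.6, 38.9]
tool_rot: [[0.057, 0.084, 0.995], [0.002, 0.996, -0.084], [-0.998, 0.006, 0.057]]
force: [-0.3, -0.0, -0.8]
grip_width: 0.379
```

Emit:
apply_moves(increments=[-0.015, 0, 0, 0, -0.035, 0, 0, 0, -0.04, 0, 0, 0])

```text
clock: 22.95
tcp_pos: [591.8, 310.0, 117.8]
tool_rot: [[0.037, 0.084, 0.996], [-0.008, 0.996, -0.084], [-0.999, -0.005, 0.038]]
force: [0.3, 0.6, -1.3]
grip_width: 0.377
```

Emit:
apply_moves(increments=[-0.01, -0.035, 0, -0.04, -0.005, -0.04, -0.001, -0.04, 0, -0.04, -0.002, 0, 0, -0.04, -0.002, 0, 0, -0.04, -0.002, 0])

```text
clock: 23.37
tcp_pos: [583.0, 119.6, 147.7]
tool_rot: [[0.057, -0.014, 0.998], [0.003, 1.0, 0.014], [-0.998, 0.002, 0.057]]
force: [1.0, -1.1, -1.7]
grip_width: 0.377
```

Emit:
apply_moves(increments=[0, -0.04, 0, 0, 0, -0.04, 0, 0, 0, -0.04, 0, 0, 0, -0.04, 0, 0, 0, -0.03, 0, 0])

```text
clock: 23.78
tcp_pos: [583.9, -80.4, 150.4]
tool_rot: [[0.062, -0.014, 0.998], [0.001, 1.0, 0.014], [-0.998, 0.001, 0.062]]
force: [-0.2, -0.2, -1.6]
grip_width: 0.381
```

Run:
```python
from h import *
np.set_printoptions(precision=3,suppress=True)
im=shot('wrist');s=sense();print(s['tcp_pos'],s['tool_rot'],s['force'],s['grip_width'])
```

```text
[583.773 -85.686 150.324] [[ 0.062 -0.01   0.998]
 [-0.003  1.     0.01 ]
 [-0.998 -0.003  0.061]] [-0.109 -5.073 -1.284] 0.3773488878254226
```

Emit:
apply_moves(increments=[0, -0.028, 0.009, 0, 0.016, -0.026, 0.006, 0, 0.018, 0, 0, 0])

```text
clock: 24.08
tcp_pos: [603.4, -145.6, 123.1]
tool_rot: [[0.071, -0.005, 0.997], [-0.006, 1.0, 0.006], [-0.997, -0.007, 0.071]]
force: [-0.1, -0.1, -2.5]
grip_width: 0.38
```

Run:
```python
from h import *
np.set_printoptions(precision=3,suppress=True)
im=shot('wrist');I=cam('wrist');s=sense();im=shot('wrist');print(s['tcp_pos'],s['tool_rot'],s['force'],s['grip_width'])
cv2.imwrite('pics/w7.png',im[100:,120:400,::-1])
print(w2px('w',[[603.7,-141.7,50],[604.3,-189.7,50],[603.7,-141.7,25],[604.3,-189.7,25],[604.6,-238,25]],I)-[120,100])
```

```text
[ 601.853 -143.408  118.427] [[ 0.065 -0.006  0.998]
 [-0.003  1.     0.006]
 [-0.998 -0.004  0.065]] [-1.528  0.861 -4.849] 0.37363800955600474
[[133.195 102.727]
 [133.773 161.754]
 [131.448  92.583]
 [132.068 146.822]
 [132.294 195.524]]
```

View pics/w7.png

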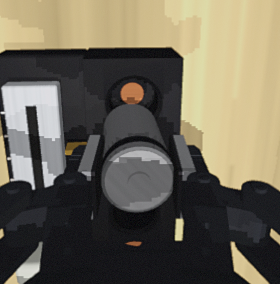

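Emit:
apply_moves(increments=[0.013, 0.001, -0.0015, 0, 0.012, 0.001, -0.001, 0])

```text
clock: 24.35
tcp_pos: [601.7, -138.9, 96.5]
tool_rot: [[0.068, -0.008, 0.998], [-0.002, 1.0, 0.008], [-0.998, -0.003, 0.068]]
force: [0.3, 0.7, -1.5]
grip_width: 0.379
```

Run:
```python
from h import *
np.set_printoptions(precision=3,suppress=True)
shot('wrist');I=cam('wrist');s=sense();im=shot('wrist');t=np.array(s['tcp_pos']);R=np.array(s['tool_rot']);print(t,R,s['force'])
print('under',t+R[:,0]*39,'top px',w2px('w',[t-R[:,0]*22],I))
g=cv2.medianBlur(cv2.cvtColor(im,cv2.COLOR_RGB2GRAY),3)
c=cv2.HoughCircles(g[200:,200:330],cv2.HOUGH_GRADIENT,1,30,param1=100,param2=15,minRadius=25,maxRadius=45)
print(c[0]+[200,200,0] if c is not None else 0)
```

```text
[ 600.807 -138.23    93.768] [[ 0.065 -0.008  0.998]
 [-0.001  1.     0.008]
 [-0.998 -0.002  0.065]] [-0.094  0.931 -3.873]
under [ 603.348 -138.275   54.85 ] top px [[257.186 272.225]]
[[256.5 266.5  44.4]
 [248.5 228.5  25.4]]
```

Emit:
apply_moves(increments=[0.001, -0.0035, 0.0005, 0])

```text
clock: 24.53
tcp_pos: [601.4, -140.5, 94.0]
tool_rot: [[0.065, -0.01, 0.998], [-0.001, 1.0, 0.01], [-0.998, -0.002, 0.065]]
force: [-0.2, -0.1, -0.9]
grip_width: 0.379
```

```bash
cat > st.py <<'E'
from h import *
import sys
np.set_printoptions(precision=3,suppress=True)
off=float(sys.argv[1]) if len(sys.argv)>1 else 39
shot('wrist');s=sense();t=np.array(s['tcp_pos']);R=np.array(s['tool_rot']);print(s['clock'],t,'ax',R[:,0],'z',R[:,2],'F',s['force'],s['grip_width'])
print('under',t+R[:,0]*off)
E
python3 st.py
```

```text
24.5833 [ 601.187 -141.271   93.359] ax [ 0.064 -0.001 -0.998] z [0.998 0.01  0.064] F [-0.189 -1.468 -2.458] 0.3754756840039908
under [ 603.694 -141.317   54.44 ]
```

Aligned with well 3; insert in small steps.

Emit:
apply_moves(increments=[0.008, 0, -0.0005, 0, 0.006, 0, -0.0005, 0])

```text
clock: 24.75
tcp_pos: [603.5, -140.7, 85.7]
tool_rot: [[0.072, -0.011, 0.997], [-0.002, 1.0, 0.011], [-0.997, -0.003, 0.072]]
force: [-10.8, 6.9, 29.7]
grip_width: 0.379
```

```bash
python3 st.py
```

```text
24.8 [ 603.305 -140.647   85.851] ax [ 0.072 -0.002 -0.997] z [0.997 0.011 0.072] F [-6.142  2.076 16.038] 0.37714877520347706
under [ 606.123 -140.739   46.953]
```

Emit:
apply_moves(increments=[-0.003, 0.001, -0.003, 0])

```text
clock: 24.88
tcp_pos: [600.6, -139.5, 89.6]
tool_rot: [[0.074, -0.012, 0.997], [-0.003, 1.0, 0.012], [-0.997, -0.004, 0.074]]
force: [0.4, -0.2, -1.7]
grip_width: 0.379
```

```bash
python3 st.py
```

```text
24.9333 [ 600.651 -139.394   91.032] ax [ 0.075 -0.003 -0.997] z [0.997 0.012 0.075] F [ 1.519 -0.422  0.025] 0.37552297232896664
under [ 603.592 -139.511   52.143]
```

Emit:
apply_moves(increments=[0.006, -0.0008, -0.0012, 0])

```text
clock: 25.02
tcp_pos: [601.0, -140.3, 86.8]
tool_rot: [[0.079, -0.012, 0.997], [-0.004, 1.0, 0.013], [-0.997, -0.005, 0.079]]
force: [1.3, 1.0, 29.5]
grip_width: 0.381
```

```bash
python3 st.py
```

```text
25.0667 [ 601.201 -140.335   86.783] ax [ 0.08  -0.004 -0.997] z [0.997 0.013 0.08 ] F [-0.773  0.836  9.39 ] 0.3761675676158292
under [ 604.325 -140.487   47.909]
```

Emit:
apply_moves(increments=[0.006, 0, -0.001, 0])

```text
clock: 25.15
tcp_pos: [602.1, -140.5, 86.1]
tool_rot: [[0.086, -0.012, 0.996], [-0.005, 1.0, 0.013], [-0.996, -0.006, 0.086]]
force: [-13.7, 4.9, 39.5]
grip_width: 0.375
```

```bash
python3 st.py
```

```text
25.2 [ 601.932 -140.634   86.112] ax [ 0.086 -0.005 -0.996] z [0.996 0.013 0.086] F [-8.29   2.763 22.242] 0.37974130158909286
under [ 605.277 -140.848   47.256]
```

Emit:
apply_moves(increments=[-0.02, 0, -0.003, 0, -0.04, 0, 0, 0, -0.04, 0.01, -0.01, 0, -0.035, 0.02, -0.02, 0, -0.02, 0.025, -0.025, 0])

```text
clock: 25.62
tcp_pos: [529.0, -88.4, 228.1]
tool_rot: [[0.071, -0.008, 0.997], [-0.003, 1.0, 0.008], [-0.997, -0.004, 0.071]]
force: [-0.3, -0.4, -0.1]
grip_width: 0.375
```

Emit:
apply_moves(increments=[0, 0.01, -0.04, 0, 0, 0.01, -0.04, 0, 0, 0.01, -0.04, 0, 0, 0.01, -0.04, 0, 0, 0.01, -0.04, 0])

```text
clock: 26.03
tcp_pos: [328.0, -37.6, 214.4]
tool_rot: [[0.081, -0.011, 0.997], [-0.004, 1.0, 0.011], [-0.997, -0.005, 0.081]]
force: [0.1, 0.3, 0.3]
grip_width: 0.378
```

Emit:
apply_moves(increments=[0, 0, -0.03, 0, 0, 0, -0.02, 0, 0, 0, -0.015, 0, 0, 0, -0.015, 0, 0, 0, -0.015, 0])

```text
clock: 26.45
tcp_pos: [272.4, -45.0, 213.8]
tool_rot: [[0.028, -0.013, 1.0], [0.006, 1.0, 0.013], [-1.0, 0.005, 0.028]]
force: [0.4, -0.1, -1.2]
grip_width: 0.375
```

```bash
python3 st.py; python3 -c "
from h import *
print(sense()['qpos'])"
```

```text
26.5 [272.064 -45.354 214.569] ax [ 0.028  0.005 -1.   ] z [1.    0.013 0.028] F [-0.293  0.34  -1.543] 0.3732123246732141
under [273.155 -45.157 175.585]
[-17.49031304 -48.98569699 113.44015907   0.83090301 114.10148198
 -17.86822541]
```

Emit:
apply_moves(increments=[0, 0.002, -0.012, 0, 0, 0.002, -0.012, 0, 0, 0.002, -0.012, 0, 0, 0.002, -0.012, 0, 0, 0.002, -0.012, 0])

```text
clock: 26.92
tcp_pos: [254.3, -44.4, 229.8]
tool_rot: [[-0.01, -0.012, 1.0], [0.011, 1.0, 0.012], [-1.0, 0.012, -0.009]]
force: [0.7, 0.1, -1.2]
grip_width: 0.369
```

Emit:
apply_moves(increments=[-0.01, -0.01, 0.025, 0, -0.005, -0.012, 0.038, 0, 0, -0.012, 0.039, 0, 0, -0.012, 0.039, 0, 0, -0.012, 0.039, 0])

```text
clock: 27.33
tcp_pos: [436.6, -100.5, 251.3]
tool_rot: [[0.004, -0.013, 1.0], [0.007, 1.0, 0.013], [-1.0, 0.007, 0.004]]
force: [-0.1, -0.2, -0.8]
grip_width: 0.375
```

Emit:
apply_moves(increments=[0, -0.012, 0.039, 0, 0, -0.012, 0.039, 0, 0, -0.012, 0.039, 0, 0, -0.012, 0.03, 0])

```text
clock: 27.67
tcp_pos: [589.2, -147.2, 250.0]
tool_rot: [[0.002, -0.015, 1.0], [0.007, 1.0, 0.015], [-1.0, 0.007, 0.002]]
force: [0.6, 0.1, -1.4]
grip_width: 0.378
```

```bash
python3 st.py
```

```text
27.7167 [ 593.037 -149.295  244.731] ax [-0.002  0.008 -1.   ] z [ 1.     0.014 -0.002] F [-2.45   0.149 -6.658] 0.37367107963261365
under [ 592.954 -148.979  205.732]
```

Emit:
apply_moves(increments=[0.037, 0.003, 0.003, 0, 0.037, 0.002, 0.003, 0, 0.037, 0, 0, 0, 0.025, 0, 0, 0])

```text
clock: 28.05
tcp_pos: [605.3, -145.5, 109.4]
tool_rot: [[0.002, -0.014, 1.0], [0.006, 1.0, 0.014], [-1.0, 0.006, 0.002]]
force: [-0.1, 0.2, -1.8]
grip_width: 0.378
```

```bash
python3 st.py
```

```text
28.1 [ 603.111 -144.736  103.528] ax [-0.005  0.009 -1.   ] z [ 1.     0.014 -0.005] F [-1.567  0.449 -7.17 ] 0.3770523004344849
under [ 602.902 -144.393   64.53 ]
```

Emit:
apply_moves(increments=[0.003, 0.0025, 0.001, 0])

```text
clock: 28.18
tcp_pos: [603.3, -142.2, 99.3]
tool_rot: [[-0.008, -0.013, 1.0], [0.009, 1.0, 0.014], [-1.0, 0.009, -0.008]]
force: [0.7, 0.3, 0.1]
grip_width: 0.372
```

```bash
python3 st.py
python3 - <<'E'
from h import *
im=shot('wrist');I=cam('wrist');cv2.imwrite('pics/w8.png',cv2.resize(im[100:,130:390],None,fx=2,fy=2)[:,:,::-1])
t=np.array(sense()['tcp_pos']);R=np.array(sense()['tool_rot'])
print((w2px('w',[[603.7,-141.7,25],[604.3,-189.7,25],t-22*R[:,0],t+39*R[:,0]],I)-[130,100])*2)
E
```

```text
28.2333 [ 602.833 -141.264   97.581] ax [-0.011  0.011 -1.   ] z [ 1.     0.014 -0.011] F [-0.817  0.648 -3.54 ] 0.3735386657716205
under [ 602.416 -140.845   58.586]
[[256.12413244 207.50064714]
 [255.68593049 323.11021614]
 [254.52727295 344.36553253]
 [253.91875913 241.19858717]]
```

View pics/w8.png

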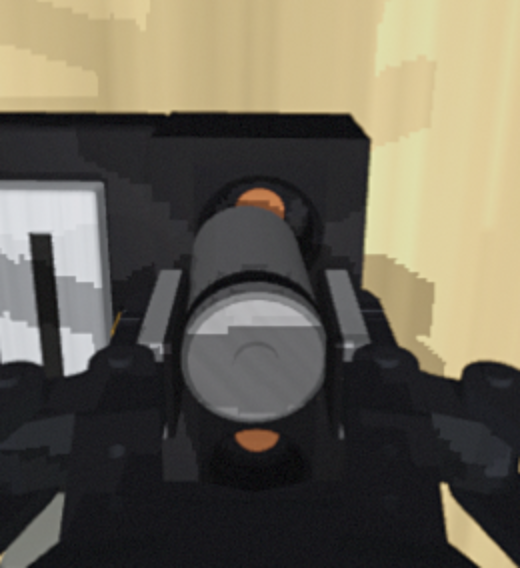

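Emit:
apply_moves(increments=[0.005, -0.0003, 0.002, 0])

```text
clock: 28.37
tcp_pos: [606.7, -142.1, 97.8]
tool_rot: [[-0.004, -0.014, 1.0], [0.009, 1.0, 0.014], [-1.0, 0.009, -0.004]]
force: [0.3, -0.3, -1.2]
grip_width: 0.375
```

```bash
python3 st.py
```

```text
28.4167 [ 606.599 -141.93    96.163] ax [-0.005  0.009 -1.   ] z [ 1.     0.014 -0.005] F [-1.091  0.452 -1.823] 0.3771347279008814
under [ 606.396 -141.576   57.165]
```

Emit:
apply_moves(increments=[0.006, 0, -0.0015, 0])

```text
clock: 28.5
tcp_pos: [606.5, -142.3, 92.9]
tool_rot: [[-0.001, -0.015, 1.0], [0.008, 1.0, 0.015], [-1.0, 0.008, -0.001]]
force: [1.0, 0.2, -1.0]
grip_width: 0.37
```

```bash
python3 st.py
```

```text
28.55 [ 605.77  -142.133   91.306] ax [-0.003  0.008 -1.   ] z [ 1.     0.015 -0.002] F [ 0.658  0.387 -2.974] 0.3749440929177121
under [ 605.671 -141.811   52.308]
```

Emit:
apply_moves(increments=[0.006, 0, -0.001, 0])

```text
clock: 28.63
tcp_pos: [605.6, -142.4, 87.2]
tool_rot: [[0.001, -0.015, 1.0], [0.007, 1.0, 0.015], [-1.0, 0.007, 0.001]]
force: [-0.1, -0.2, -1.4]
grip_width: 0.37
```

```bash
python3 st.py
```

```text
28.6833 [ 604.926 -142.156   85.295] ax [-0.001  0.008 -1.   ] z [ 1.     0.015 -0.001] F [ 0.893  0.546 -1.435] 0.3723920719373207
under [ 604.876 -141.845   46.296]
```

Emit:
apply_moves(increments=[0.006, 0, 0, 0])

```text
clock: 28.77
tcp_pos: [605.8, -141.3, 83.4]
tool_rot: [[0.003, -0.015, 1.0], [0.009, 1.0, 0.015], [-1.0, 0.009, 0.003]]
force: [-9.0, 7.3, 32.8]
grip_width: 0.376
```

```bash
python3 st.py
```

```text
28.8167 [ 605.658 -141.451   83.433] ax [ 0.003  0.008 -1.   ] z [1.    0.015 0.003] F [-6.408  3.551 14.319] 0.3723816668176026
under [ 605.757 -141.126   44.435]
```

Emit:
apply_moves(increments=[-0.001, 0.001, -0.0018, 0])

```text
clock: 28.9
tcp_pos: [604.2, -140.5, 85.9]
tool_rot: [[0.004, -0.015, 1.0], [0.008, 1.0, 0.015], [-1.0, 0.008, 0.004]]
force: [1.4, 0.1, -1.1]
grip_width: 0.373
```

```bash
python3 st.py
```

```text
28.95 [ 604.329 -140.342   86.639] ax [ 0.005  0.008 -1.   ] z [1.    0.015 0.006] F [ 1.666  0.198 -0.324] 0.37446915632365396
under [ 604.54  -140.038   47.641]
```

Emit:
apply_moves(increments=[0.005, 0, -0.0005, 0])

```text
clock: 29.03
tcp_pos: [604.7, -140.5, 83.3]
tool_rot: [[0.009, -0.015, 1.0], [0.007, 1.0, 0.015], [-1.0, 0.007, 0.009]]
force: [0.7, 0.2, 0.2]
grip_width: 0.371
```

```bash
python3 st.py
```

```text
29.0833 [ 604.577 -140.325   81.797] ax [ 0.008  0.007 -1.   ] z [1.    0.015 0.008] F [ 3.888  0.608 -2.418] 0.3724307486404031
under [ 604.894 -140.035   42.799]
```

Emit:
apply_moves(increments=[0.006, 0, 0, 0])

```text
clock: 29.17
tcp_pos: [605.2, -140.4, 76.3]
tool_rot: [[0.01, -0.015, 1.0], [0.007, 1.0, 0.015], [-1.0, 0.007, 0.01]]
force: [0.4, 0.7, -2.2]
grip_width: 0.368
```

```bash
python3 st.py
```

```text
29.2167 [ 604.583 -140.145   73.896] ax [ 0.008  0.008 -1.   ] z [1.    0.015 0.008] F [ 4.788  1.188 -1.038] 0.37496163533610727
under [ 604.887 -139.837   34.899]
```

Emit:
apply_moves(increments=[0.006, 0, 0, 0])

```text
clock: 29.3
tcp_pos: [604.9, -140.2, 67.9]
tool_rot: [[0.009, -0.015, 1.0], [0.008, 1.0, 0.015], [-1.0, 0.008, 0.009]]
force: [1.1, 0.6, -1.0]
grip_width: 0.368
```

```bash
python3 st.py
```

```text
29.35 [ 604.503 -139.894   65.434] ax [ 0.007  0.009 -1.   ] z [1.    0.015 0.007] F [ 6.15  -0.087 -0.584] 0.3735055289737181
under [ 604.773 -139.557   26.437]
```

Emit:
apply_moves(increments=[0.003, 0, 0, 0, 0.002, 0, 0, 0])

```text
clock: 29.52
tcp_pos: [604.2, -140.0, 62.8]
tool_rot: [[0.006, -0.015, 1.0], [0.008, 1.0, 0.015], [-1.0, 0.008, 0.007]]
force: [-8.1, 1.7, 19.2]
grip_width: 0.372
```

```bash
python3 st.py
```

```text
29.5667 [ 604.167 -140.044   62.874] ax [ 0.006  0.008 -1.   ] z [1.    0.015 0.007] F [-5.237  1.806 11.786] 0.3739783313881219
under [ 604.418 -139.726   23.876]
```

Emit:
apply_moves(increments=[0, 0, 0, 0, 0, 0, 0, 0, 0, 0, 0, 0], jaw=0.06)

```text
clock: 29.82
tcp_pos: [603.1, -140.4, 62.6]
tool_rot: [[0.004, -0.015, 1.0], [0.008, 1.0, 0.015], [-1.0, 0.008, 0.004]]
force: [0.0, -0.4, -0.2]
grip_width: 0.699
```

Emit:
apply_moves(increments=[-0.02, 0, 0, 0, -0.04, 0, 0, 0, -0.04, 0, 0, 0, -0.03, 0.02, 0, 0, 0, 0.038, -0.001, 0])

```text
clock: 30.23
tcp_pos: [596.9, -87.8, 188.2]
tool_rot: [[-0.014, -0.006, 1.0], [0.01, 1.0, 0.006], [-1.0, 0.01, -0.014]]
force: [1.3, -0.2, 1.1]
grip_width: 0.707
```

Emit:
apply_moves(increments=[0, 0.039, -0.001, 0, 0, 0.039, -0.001, 0, 0, 0.039, -0.001, 0, 0, 0.039, -0.001, 0, 0, 0.039, -0.001, 0])

```text
clock: 30.65
tcp_pos: [590.9, 111.3, 191.4]
tool_rot: [[-0.012, 0.002, 1.0], [0.008, 1.0, -0.002], [-1.0, 0.008, -0.012]]
force: [1.7, 0.1, 0.0]
grip_width: 0.705
```

Emit:
apply_moves(increments=[0, 0.039, -0.001, 0, 0, 0.039, -0.001, 0, 0, 0.01, 0, 0])

```text
clock: 30.9
tcp_pos: [586.7, 208.1, 189.7]
tool_rot: [[-0.016, -0.002, 1.0], [0.009, 1.0, 0.002], [-1.0, 0.009, -0.016]]
force: [-0.2, -0.1, 0.4]
grip_width: 0.704
```

```bash
python3 st.py 0
python3 - <<'E'
from h import *
np.set_printoptions(precision=1,suppress=True)
I=cam('wrist');im=shot('wrist','w9.png');np.savez('pics/w9.npz',K=I[0],D=I[1],T=I[2])
print(w2px('w',[[591,212,61]],I))
g=cv2.medianBlur(cv2.cvtColor(im,cv2.COLOR_RGB2GRAY),3)
c=cv2.HoughCircles(g,cv2.HOUGH_GRADIENT,1,20,param1=100,param2=15,minRadius=12,maxRadius=24)
if c is not None:
  for q in c[0][:10]:print(q,px2w('w',q[:2],61,I))
E
```

```text
30.95 [586.709 207.858 189.413] ax [-0.016  0.008 -1.   ] z [ 1.     0.002 -0.016] F [-1.07   0.835 -0.324] 0.6991104439290953
under [586.709 207.858 189.413]
[[263.8 180.3]]
[263.5 173.5  23.4] [[590.7 218.3  61. ]]
[294.5 155.5  23.4] [[618.  234.8  61. ]]
[215.5 129.5  21.2] [[548.6 257.2  61. ]]
[240.5 141.5  23.4] [[570.3 246.9  61. ]]
[199.5 108.5  22.3] [[535.5 274.9  61. ]]
[265.5 286.5  16.3] [[593.8 101.5  61. ]]
[195.5 251.5  12.5] [[524.9 139.8  61. ]]
[200.5  79.5  20.1] [[537.4 298.4  61. ]]
[285.5 129.5  17.7] [[609.4 257.5  61. ]]
[221.5 172.5  15.5] [[552.8 219.   61. ]]
```

Emit:
apply_moves(increments=[0.035, 0.002, 0.003, 0, 0.037, 0.002, 0.002, 0, 0.03, 0, 0.001, 0])

```text
clock: 31.25
tcp_pos: [597.2, 208.1, 94.6]
tool_rot: [[0.001, -0.0, 1.0], [0.008, 1.0, 0.0], [-1.0, 0.008, 0.001]]
force: [0.4, -0.5, -0.5]
grip_width: 0.701
```

```bash
python3 st.py 0
```

```text
31.3 [594.141 206.729  86.369] ax [-0.01   0.005 -1.   ] z [ 1.   -0.   -0.01] F [-0.762 -0.835 -5.502] 0.6995884372588597
under [594.141 206.729  86.369]
```

Emit:
apply_moves(increments=[0.02, 0.005, -0.002, 0, 0.022, 0.002, 0, 0])

```text
clock: 31.47
tcp_pos: [592.8, 210.2, 45.1]
tool_rot: [[-0.009, 0.004, 1.0], [0.004, 1.0, -0.004], [-1.0, 0.004, -0.009]]
force: [-0.8, 0.0, -0.2]
grip_width: 0.706
```

```bash
python3 st.py 0
python3 - <<'E'
from h import *
im=shot('wrist');I=cam('wrist');cv2.imwrite('pics/w10.png',im[150:,110:410,::-1])
print(w2px('w',[[591,212,61]],I)-[110,150])
E
```

```text
31.5167 [591.    209.413  40.013] ax [-0.014  0.002 -1.   ] z [ 1.    -0.004 -0.015] F [-2.129 -0.115 -4.051] 0.7040615155020267
under [591.    209.413  40.013]
[[146.46743156 113.75402514]]
```

View pics/w10.png

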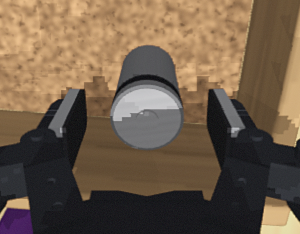

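Emit:
apply_moves(increments=[0.003, 0.003, 0.0005, 0])

```text
clock: 31.65
tcp_pos: [592.4, 211.3, 40.7]
tool_rot: [[-0.013, 0.006, 1.0], [0.002, 1.0, -0.006], [-1.0, 0.002, -0.013]]
force: [-0.5, 0.3, 0.8]
grip_width: 0.699
```

Emit:
apply_moves(increments=[0, 0, 0, 0, 0, 0, 0, 0, 0, 0, 0, 0, 0, 0, 0, 0], jaw=0.02, newtons=40)

```text
clock: 31.98
tcp_pos: [595.1, 210.2, 46.3]
tool_rot: [[-0.007, 0.007, 1.0], [0.003, 1.0, -0.007], [-1.0, 0.003, -0.008]]
force: [0.4, -0.8, -1.3]
grip_width: 0.364
```

Emit:
apply_moves(increments=[-0.02, 0, 0, 0, -0.035, 0, 0, 0, -0.04, 0, 0, 0, -0.02, -0.03, 0, 0, 0, -0.038, 0.001, 0])

```text
clock: 32.4
tcp_pos: [594.8, 146.1, 165.6]
tool_rot: [[-0.01, -0.002, 1.0], [0.004, 1.0, 0.002], [-1.0, 0.004, -0.01]]
force: [1.0, -0.5, -0.9]
grip_width: 0.369
```

Emit:
apply_moves(increments=[0, -0.039, 0.001, 0, 0, -0.039, 0.001, 0, 0, -0.039, 0.001, 0, 0, -0.039, 0.001, 0, 0, -0.039, 0.001, 0])

```text
clock: 32.82
tcp_pos: [602.2, -54.3, 174.9]
tool_rot: [[0.005, -0.009, 1.0], [0.004, 1.0, 0.009], [-1.0, 0.004, 0.006]]
force: [0.3, -1.1, -1.4]
grip_width: 0.367
```

Emit:
apply_moves(increments=[0, -0.039, 0.001, 0, 0, -0.039, 0.001, 0, 0, -0.039, 0.001, 0, 0, -0.039, 0.001, 0, 0, -0.03, 0.001, 0])

```text
clock: 33.23
tcp_pos: [607.9, -251.5, 179.6]
tool_rot: [[0.013, -0.008, 1.0], [0.001, 1.0, 0.008], [-1.0, 0.001, 0.013]]
force: [1.8, -0.8, -1.4]
grip_width: 0.372
```

```bash
python3 st.py 38
```

```text
33.2833 [ 607.08  -257.138  179.177] ax [ 0.012 -0.003 -1.   ] z [1.    0.004 0.012] F [-4.79  -1.851 -2.597] 0.36418106334866285
under [ 607.538 -257.252  141.179]
```

Emit:
apply_moves(increments=[0.01, 0.014, -0.001, 0, 0.035, 0.01, -0.001, 0, 0.015, 0, 0, 0])

```text
clock: 33.53
tcp_pos: [607.2, -239.9, 124.4]
tool_rot: [[0.022, 0.006, 1.0], [-0.009, 1.0, -0.006], [-1.0, -0.008, 0.022]]
force: [-1.7, 0.6, -3.6]
grip_width: 0.366
```

```bash
python3 st.py 42;python3 - <<'E'
from h import *
im=shot('wrist');I=cam('wrist');cv2.imwrite('pics/w11.png',cv2.resize(im[100:,130:390],None,fx=2,fy=2)[:,:,::-1])
t=np.array(sense()['tcp_pos']);R=np.array(sense()['tool_rot'])
print((w2px('w',[[604.6,-238,25],[604.3,-189.7,25],t-19*R[:,0],t+42*R[:,0]],I)-[130,100])*2)
E
```

```text
33.5833 [ 606.969 -240.303  123.163] ax [ 0.021 -0.009 -1.   ] z [ 1.    -0.005  0.021] F [-0.787  1.304 -2.892] 0.3643833334669682
under [ 607.851 -240.67    81.174]
[[241.72374139 177.27450342]
 [239.68069985  57.67762621]
 [254.33866829 337.30371691]
 [253.79693665 237.68659478]]
```

View pics/w11.png

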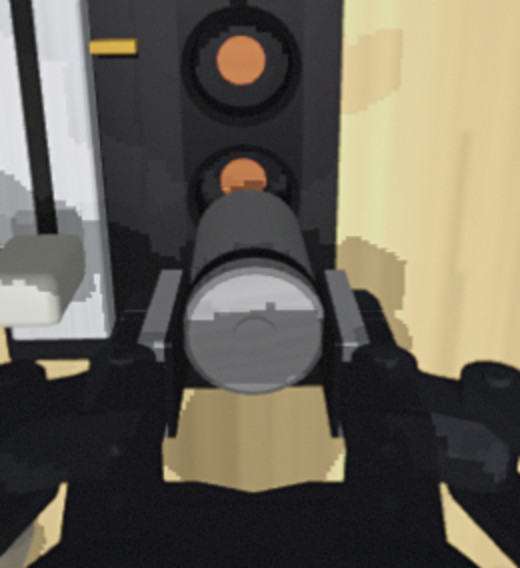

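Emit:
apply_moves(increments=[0.012, 0, -0.002, 0, 0.012, 0, -0.001, 0])

```text
clock: 33.8
tcp_pos: [606.8, -241.1, 106.7]
tool_rot: [[0.029, 0.005, 1.0], [-0.013, 1.0, -0.004], [-1.0, -0.012, 0.029]]
force: [0.0, 0.1, -2.1]
grip_width: 0.364
```

```bash
python3 st.py 42
```

```text
33.85 [ 606.245 -240.901  104.38 ] ax [ 0.027 -0.012 -1.   ] z [ 1.    -0.005  0.027] F [-0.506 -0.66  -3.238] 0.36578573653172575
under [ 607.375 -241.387   62.398]
```

Emit:
apply_moves(increments=[0.007, 0.0015, -0.0022, 0])

```text
clock: 33.93
tcp_pos: [605.1, -239.8, 99.2]
tool_rot: [[0.03, 0.005, 1.0], [-0.013, 1.0, -0.004], [-0.999, -0.013, 0.03]]
force: [0.2, 0.4, -0.2]
grip_width: 0.368
```

```bash
python3 st.py 42
```

```text
33.9833 [ 604.017 -239.064   96.621] ax [ 0.027 -0.011 -1.   ] z [ 1.    -0.004  0.027] F [-0.498  0.634 -4.179] 0.36661837096306293
under [ 605.132 -239.539   54.638]
```

Emit:
apply_moves(increments=[0.004, 0, -0.0006, 0])

```text
clock: 34.07
tcp_pos: [603.8, -239.1, 93.5]
tool_rot: [[0.028, 0.004, 1.0], [-0.012, 1.0, -0.004], [-1.0, -0.012, 0.028]]
force: [-0.1, 0.2, -1.7]
grip_width: 0.364
```

```bash
python3 st.py 42
```

```text
34.1167 [ 603.347 -238.914   92.086] ax [ 0.026 -0.011 -1.   ] z [ 1.    -0.004  0.026] F [-0.378  0.398 -2.644] 0.36851350870077837
under [ 604.449 -239.381   50.103]
```

Emit:
apply_moves(increments=[0.004, -0.0003, 0.0007, 0])

```text
clock: 34.2
tcp_pos: [604.5, -239.4, 89.1]
tool_rot: [[0.028, 0.004, 1.0], [-0.012, 1.0, -0.004], [-1.0, -0.012, 0.028]]
force: [0.3, -0.1, -0.8]
grip_width: 0.368
```

```bash
python3 st.py 42
```

```text
34.25 [ 604.256 -239.258   87.596] ax [ 0.026 -0.011 -1.   ] z [ 1.    -0.004  0.026] F [-0.625 -0.444 -2.085] 0.36896271998551716
under [ 605.36  -239.724   45.613]
```

Emit:
apply_moves(increments=[0.005, 0, 0, 0])

```text
clock: 34.33
tcp_pos: [605.0, -239.5, 83.6]
tool_rot: [[0.028, 0.004, 1.0], [-0.012, 1.0, -0.004], [-1.0, -0.012, 0.028]]
force: [0.1, -0.1, -2.3]
grip_width: 0.369
```

```bash
python3 st.py 42
```

```text
34.3833 [ 604.384 -239.306   81.658] ax [ 0.026 -0.011 -1.   ] z [ 1.    -0.004  0.026] F [ 0.048 -0.116 -1.903] 0.36596239616473425
under [ 605.473 -239.767   39.674]
```

Inside the well; continue to the bottom.

Emit:
apply_moves(increments=[0.005, 0, 0, 0])

```text
clock: 34.47
tcp_pos: [604.9, -239.5, 77.3]
tool_rot: [[0.027, 0.004, 1.0], [-0.012, 1.0, -0.004], [-1.0, -0.011, 0.027]]
force: [-0.4, 0.9, -1.1]
grip_width: 0.367
```

```bash
python3 st.py 42
```

```text
34.5167 [ 604.296 -239.248   75.249] ax [ 0.025 -0.011 -1.   ] z [ 1.    -0.004  0.025] F [-0.496 -0.248 -2.644] 0.36563696774431215
under [ 605.346 -239.689   33.265]
```

Emit:
apply_moves(increments=[0.005, 0, 0, 0])

```text
clock: 34.6
tcp_pos: [604.7, -239.5, 70.7]
tool_rot: [[0.026, 0.004, 1.0], [-0.011, 1.0, -0.004], [-1.0, -0.011, 0.026]]
force: [0.4, -0.4, 0.2]
grip_width: 0.363
```

```bash
python3 st.py 42
```

```text
34.65 [ 604.057 -239.127   68.515] ax [ 0.024 -0.01  -1.   ] z [ 1.    -0.004  0.024] F [ 0.097 -0.147 -2.443] 0.36577247075351665
under [ 605.048 -239.542   26.529]
```

Emit:
apply_moves(increments=[0.003, 0, 0, 0, 0.003, 0, 0, 0])

```text
clock: 34.82
tcp_pos: [604.5, -240.1, 68.2]
tool_rot: [[0.026, 0.005, 1.0], [-0.012, 1.0, -0.004], [-1.0, -0.012, 0.026]]
force: [-8.4, 3.2, 13.4]
grip_width: 0.364
```

```bash
python3 st.py 42
```

```text
34.8667 [ 604.499 -239.977   68.232] ax [ 0.026 -0.012 -1.   ] z [ 1.    -0.004  0.026] F [-5.659  2.325 10.163] 0.37235644735312345
under [ 605.605 -240.497   26.25 ]
```

Emit:
apply_moves(increments=[0, 0, 0, 0, 0, 0, 0, 0, 0, 0, 0, 0], jaw=0.058)

```text
clock: 35.12
tcp_pos: [605.3, -240.4, 70.5]
tool_rot: [[0.03, 0.005, 1.0], [-0.014, 1.0, -0.004], [-0.999, -0.014, 0.03]]
force: [0.8, -0.8, 0.2]
grip_width: 0.675
```

Emit:
apply_moves(increments=[-0.02, 0, 0, 0, -0.035, 0, 0, 0, -0.02, -0.01, -0.035, 0, 0, -0.01, -0.035, 0])

```text
clock: 35.45
tcp_pos: [534.5, -256.8, 140.3]
tool_rot: [[0.023, -0.001, 1.0], [-0.009, 1.0, 0.001], [-1.0, -0.009, 0.023]]
force: [0.1, -0.3, 1.0]
grip_width: 0.677
```

```bash
python3 st.py 0;cat > mk.py <<'E'
from h import *
np.set_printoptions(precision=1,suppress=True)
I=cam('wrist');im=shot('wrist','w12.png');np.savez('pics/w12.npz',K=I[0],D=I[1],T=I[2])
hsv=cv2.cvtColor(im,cv2.COLOR_RGB2HSV)
b=((hsv[:,:,0]>15)&(hsv[:,:,0]<32)&(hsv[:,:,1]>110)&(hsv[:,:,2]>90)).astype(np.uint8)
w2=w2px('w',[[559.8,-183,44],[530,-260,85]],I);print('exp',w2)
_,_,st,ce=cv2.connectedComponentsWithStats(b)
for s,q in zip(st[1:],ce[1:]):
    if s[4]>15 and abs(q-w2[0]).max()<40: print('brass',s,q,px2w('w',q,44,I), 'lo edge',px2w('w',[[q[0],s[1]],[q[0],s[1]+s[3]]],44,I)[:,1])
E
python3 mk.py
```

```text
35.5 [ 528.57  -258.403  138.081] ax [ 0.017 -0.009 -1.   ] z [ 1.    -0.002  0.017] F [ 1.855 -3.61   0.258] 0.6794957195494408
under [ 528.57  -258.403  138.081]
exp [[297.   95.6]
 [257.7 214.3]]
brass [284  93  24   7 141] [295.8  95.5] [[ 558.9 -183.    44. ]] lo edge [-181.2 -186.1]
```

```bash
cat > gr.py <<'E'
from h import *
np.set_printoptions(precision=1,suppress=True)
I=cam('wrist');im=shot('wrist')
for r in optics.trace('rate_top','wrist')[:2]:
    m=r['region'].astype(np.uint8); ys,xs=np.nonzero(m)
    print(round(r['confidence'],2),np.array(r['rect']),px2w('w',np.array(r['rect']).reshape(2,2),85,I)[:,:2].ravel())
hsv=cv2.cvtColor(im,cv2.COLOR_RGB2HSV).astype(int)
c=w2px('w',[[530,-260,85]],I)[0].astype(int)
print(c); 
for v in range(150,290,6): print(v,hsv[v,c[0]-4].tolist(),hsv[v,c[0]+10].tolist(), px2w('w',[c[0],v],85,I)[0,1].round(1))
E
python3 gr.py
```

```text
0.72 [232.6 188.1 274.4 229.6] [ 515.4 -240.2  543.3 -270.1]
[254 216]
150 [60, 10, 26] [111, 8, 216] -215.2
156 [30, 20, 26] [105, 7, 215] -219.0
162 [60, 8, 31] [110, 7, 214] -222.9
168 [0, 0, 25] [110, 7, 213] -226.8
174 [0, 12, 21] [105, 7, 213] -230.8
180 [60, 9, 28] [110, 7, 213] -234.8
186 [90, 8, 33] [105, 7, 213] -238.9
192 [38, 15, 133] [43, 13, 133] -243.0
198 [35, 11, 134] [39, 13, 139] -247.2
204 [38, 11, 183] [38, 11, 187] -251.4
210 [135, 2, 226] [128, 4, 228] -255.7
216 [30, 2, 224] [30, 1, 224] -260.0
222 [34, 8, 216] [38, 9, 217] -264.4
228 [40, 12, 192] [34, 12, 155] -268.8
234 [105, 10, 156] [107, 11, 159] -273.3
240 [110, 10, 156] [108, 8, 156] -277.8
246 [126, 43, 30] [150, 9, 28] -282.4
252 [123, 85, 27] [135, 61, 25] -287.1
258 [20, 93, 159] [21, 92, 170] -291.9
264 [21, 92, 158] [22, 91, 171] -296.7
270 [21, 90, 158] [21, 90, 173] -301.5
276 [21, 94, 158] [21, 91, 171] -306.5
282 [21, 95, 158] [21, 87, 172] -311.5
288 [20, 95, 159] [21, 89, 172] -316.6
```

Emit:
apply_moves(increments=[0.035, -0.001, 0.001, 0, 0.033, 0, 0, 0])

```text
clock: 35.82
tcp_pos: [540.7, -260.1, 76.2]
tool_rot: [[0.034, 0.002, 0.999], [-0.014, 1.0, -0.002], [-0.999, -0.014, 0.034]]
force: [-0.6, 0.8, -1.9]
grip_width: 0.681
```

```bash
python3 st.py 0
```

```text
35.8667 [ 538.304 -258.471   68.427] ax [ 0.026 -0.009 -1.   ] z [ 1.    -0.002  0.026] F [-1.611  1.07  -4.351] 0.6789628615572879
under [ 538.304 -258.471   68.427]
```

Emit:
apply_moves(increments=[0.004, -0.001, -0.009, 0])

```text
clock: 35.95
tcp_pos: [530.1, -258.5, 62.4]
tool_rot: [[0.024, 0.001, 1.0], [-0.007, 1.0, -0.0], [-1.0, -0.007, 0.024]]
force: [-0.3, -0.1, 1.5]
grip_width: 0.677
```

```bash
python3 st.py 0
```

```text
36.0 [ 527.505 -258.29    60.128] ax [ 0.019 -0.006 -1.   ] z [ 1.    -0.001  0.019] F [ 0.353 -0.458 -1.799] 0.6790916433031163
under [ 527.505 -258.29    60.128]
```

Close lightly on the grip.

Emit:
apply_moves(increments=[0, 0, 0.001, 0, 0, 0, 0, 0, 0, 0, 0, 0, 0, 0, 0, 0], jaw=0.015, newtons=20)

```text
clock: 36.33
tcp_pos: [530.1, -257.4, 60.3]
tool_rot: [[0.018, -0.001, 1.0], [-0.005, 1.0, 0.001], [-1.0, -0.005, 0.018]]
force: [-1.9, -1.7, -5.3]
grip_width: 0.324
```

```bash
python3 st.py 0
```

```text
36.3833 [ 530.028 -257.459   60.348] ax [ 0.018 -0.005 -1.   ] z [1.    0.001 0.018] F [-0.098  0.265 -2.909] 0.32277019902654513
under [ 530.028 -257.459   60.348]
```

Emit:
apply_moves(increments=[0, 0.02, 0, 0, 0, 0.025, 0, 0, 0, 0.015, 0, 0])

```text
clock: 36.63
tcp_pos: [529.7, -200.3, 60.3]
tool_rot: [[0.016, 0.004, 1.0], [-0.009, 1.0, -0.004], [-1.0, -0.009, 0.017]]
force: [0.0, -1.2, -3.6]
grip_width: 0.323
```

```bash
python3 st.py 0; sed -i 's/-260,85/-186,85/' gr.py; python3 gr.py
```

```text
36.6833 [ 529.726 -198.078   60.325] ax [ 0.016 -0.007 -1.   ] z [ 1.    -0.003  0.016] F [-1.447  2.727 -3.43 ] 0.3207530368513244
under [ 529.726 -198.078   60.325]
0.73 [225.2 228.8 289.4 300.1] [ 516.1 -175.6  543.8 -210.9]
[258 250]
150 [60, 6, 41] [110, 7, 220] -142.9
156 [135, 13, 38] [107, 8, 220] -145.2
162 [0, 12, 41] [105, 7, 219] -147.6
168 [90, 6, 41] [107, 8, 220] -150.0
174 [0, 6, 41] [107, 8, 219] -152.4
180 [0, 6, 40] [115, 7, 219] -154.8
186 [160, 19, 40] [107, 8, 218] -157.3
192 [30, 13, 39] [110, 7, 218] -159.8
198 [60, 7, 37] [110, 7, 218] -162.3
204 [15, 13, 39] [103, 8, 217] -164.8
210 [90, 7, 38] [107, 8, 217] -167.4
216 [38, 27, 38] [107, 8, 216] -170.0
222 [90, 7, 37] [105, 7, 215] -172.7
228 [30, 12, 44] [111, 9, 209] -175.4
234 [30, 9, 135] [39, 13, 136] -178.1
240 [37, 17, 138] [39, 13, 138] -180.9
246 [39, 13, 139] [41, 14, 142] -183.7
252 [38, 15, 139] [40, 14, 113] -186.5
258 [35, 14, 112] [40, 14, 113] -189.4
264 [40, 12, 128] [34, 14, 128] -192.3
270 [30, 12, 129] [39, 14, 130] -195.2
276 [36, 10, 129] [41, 16, 130] -198.2
282 [38, 16, 131] [35, 12, 130] -201.3
288 [41, 16, 129] [39, 14, 128] -204.3
```

Emit:
apply_moves(increments=[0, 0.013, 0, 0])

```text
clock: 36.87
tcp_pos: [529.7, -189.2, 60.3]
tool_rot: [[0.016, 0.004, 1.0], [-0.01, 1.0, -0.004], [-1.0, -0.01, 0.016]]
force: [-0.9, -1.3, -1.7]
grip_width: 0.32
```

```bash
python3 st.py 0; python3 st.py 0
```

```text
36.9167 [ 529.676 -185.985   60.355] ax [ 0.016 -0.007 -1.   ] z [ 1.    -0.003  0.016] F [-1.025  1.329 -3.327] 0.3217180110104679
under [ 529.676 -185.985   60.355]
36.9667 [ 529.643 -186.331   60.299] ax [ 0.016 -0.007 -1.   ] z [ 1.    -0.002  0.016] F [-1.741  1.96  -2.278] 0.32188934713111295
under [ 529.643 -186.331   60.299]
```

Emit:
apply_moves(increments=[0, 0.0055, 0, 0])

```text
clock: 37.05
tcp_pos: [529.6, -181.6, 60.3]
tool_rot: [[0.016, 0.003, 1.0], [-0.008, 1.0, -0.003], [-1.0, -0.008, 0.016]]
force: [0.1, -2.9, -3.3]
grip_width: 0.322
```

```bash
python3 st.py 0; python3 st.py 0
python3 - <<'E'
from h import *
np.set_printoptions(precision=1,suppress=True)
I=cam('wrist');im=shot('wrist','w13.png');np.savez('pics/w13.npz',K=I[0],D=I[1],T=I[2])
hsv=cv2.cvtColor(im,cv2.COLOR_RGB2HSV).astype(int)
print(w2px('w',[[559.5,-183.3,44]],I))
for v in range(220,310,3): print(v,hsv[v,250].tolist(),hsv[v,272].tolist(),px2w('w',[255,v],85,I)[0,1].round(1))
b=((hsv[:,:,0]>15)&(hsv[:,:,0]<32)&(hsv[:,:,1]>110)&(hsv[:,:,2]>60)).astype(np.uint8)
_,_,st,ce=cv2.connectedComponentsWithStats(b)
for s,q in zip(st[1:],ce[1:]):
    if s[4]>10: print(s,q,px2w('w',q,44,I))
E
```

```text
37.1 [ 529.62  -180.331   60.323] ax [ 0.016 -0.007 -1.   ] z [ 1.    -0.002  0.016] F [-1.662 -0.475 -3.122] 0.32153876058805486
under [ 529.62  -180.331   60.323]
37.15 [ 529.618 -180.451   60.326] ax [ 0.016 -0.007 -1.   ] z [ 1.    -0.002  0.016] F [-2.376  1.274 -2.227] 0.3249157658594841
under [ 529.618 -180.451   60.326]
[[309.2 239.7]]
220 [30, 11, 24] [107, 8, 216] -154.1
223 [30, 10, 25] [107, 8, 216] -155.5
226 [150, 10, 25] [105, 8, 204] -156.8
229 [36, 16, 82] [105, 3, 164] -158.2
232 [34, 15, 137] [30, 13, 133] -159.5
235 [43, 13, 138] [38, 15, 134] -160.9
238 [34, 13, 138] [40, 11, 136] -162.3
241 [41, 15, 138] [41, 15, 138] -163.6
244 [40, 11, 138] [35, 11, 137] -165.0
247 [39, 13, 138] [39, 13, 141] -166.4
250 [38, 15, 137] [39, 13, 139] -167.9
253 [35, 11, 138] [40, 11, 141] -169.3
256 [40, 14, 112] [30, 14, 113] -170.7
259 [36, 11, 111] [30, 11, 114] -172.1
262 [36, 11, 121] [35, 13, 122] -173.6
265 [34, 14, 128] [34, 14, 129] -175.1
268 [34, 14, 129] [40, 12, 131] -176.5
271 [35, 12, 130] [39, 14, 131] -178.0
274 [35, 12, 131] [41, 15, 132] -179.5
277 [34, 14, 129] [34, 14, 132] -181.0
280 [40, 12, 131] [39, 14, 130] -182.5
283 [39, 14, 129] [34, 14, 129] -184.1
286 [41, 16, 130] [30, 10, 129] -185.6
289 [35, 12, 130] [34, 14, 130] -187.1
292 [40, 12, 129] [39, 14, 129] -188.7
295 [39, 14, 130] [34, 14, 129] -190.3
298 [35, 14, 111] [80, 6, 136] -191.9
301 [113, 13, 79] [103, 10, 173] -193.5
304 [120, 7, 78] [111, 10, 173] -195.1
307 [105, 5, 107] [107, 10, 173] -196.7
[292 227  32  17 432] [308.9 234.5] [[ 559.2 -180.1   44. ]]
[  40  274   40   61 1391] [ 58.8 299.9] [[ 409.2 -222.7   44. ]]
```

Emit:
apply_moves(increments=[0, -0.0012, 0, 0])

```text
clock: 37.28
tcp_pos: [529.6, -181.3, 60.3]
tool_rot: [[0.016, 0.001, 1.0], [-0.005, 1.0, -0.001], [-1.0, -0.005, 0.016]]
force: [-1.3, 1.5, -1.5]
grip_width: 0.322
```

```bash
python3 st.py 0; python3 st.py 0
```

```text
37.3333 [ 529.616 -181.657   60.301] ax [ 0.016 -0.006 -1.   ] z [ 1.    -0.002  0.016] F [-1.582  0.848 -1.664] 0.3184189107179824
under [ 529.616 -181.657   60.301]
37.3833 [ 529.623 -181.711   60.32 ] ax [ 0.016 -0.006 -1.   ] z [ 1.    -0.002  0.016] F [-0.766  1.259 -3.159] 0.31895521806293853
under [ 529.623 -181.711   60.32 ]
```

Emit:
apply_moves(increments=[0, 0, 0, 0, 0, 0, 0, 0], jaw=0.058)

```text
clock: 37.55
tcp_pos: [530.9, -182.7, 61.5]
tool_rot: [[0.019, 0.003, 1.0], [-0.007, 1.0, -0.003], [-1.0, -0.007, 0.019]]
force: [1.5, -0.4, 0.5]
grip_width: 0.593
```

Emit:
apply_moves(increments=[-0.02, 0, 0, 0, -0.035, 0, 0, 0, -0.035, -0.02, 0, 0, -0.015, -0.035, 0, 0, 0, -0.01, 0, 0])

```text
clock: 37.97
tcp_pos: [530.1, -247.8, 172.3]
tool_rot: [[0.024, -0.001, 1.0], [-0.01, 1.0, 0.001], [-1.0, -0.01, 0.024]]
force: [0.2, 0.3, 0.3]
grip_width: 0.675
```

```bash
python3 st.py 0
python3 - <<'E'
from h import *
np.set_printoptions(precision=1,suppress=True)
I=cam('wrist');im=shot('wrist');print(I[2][:3,3])
c=w2px('w',[[559.5,-183.8,44],[529.6,-183.8,85]],I);print(c)
x0,y0=int(c[:,0].min())-40,int(c[:,1].min())-50
cr=im[y0:y0+100,x0:x0+130];cv2.imwrite('pics/w14.png',cv2.resize(cr,None,fx=6,fy=6,interpolation=cv2.INTER_CUBIC)[:,:,::-1])
np.savez('pics/w14.npz',K=I[0],D=I[1],T=I[2],o=[x0,y0])
print((c-[x0,y0])*6)
E
```

```text
38.0167 [ 530.13  -247.936  171.664] ax [ 0.024 -0.01  -1.   ] z [ 1.    -0.     0.024] F [-1.693 -0.34   0.624] 0.6809312398540227
under [ 530.13  -247.936  171.664]
[ 526.2 -172.7  314.1]
[[287.8 109.3]
 [253.2 111.8]]
[[448.5 302.1]
 [241.3 316.5]]
```

View pics/w14.png

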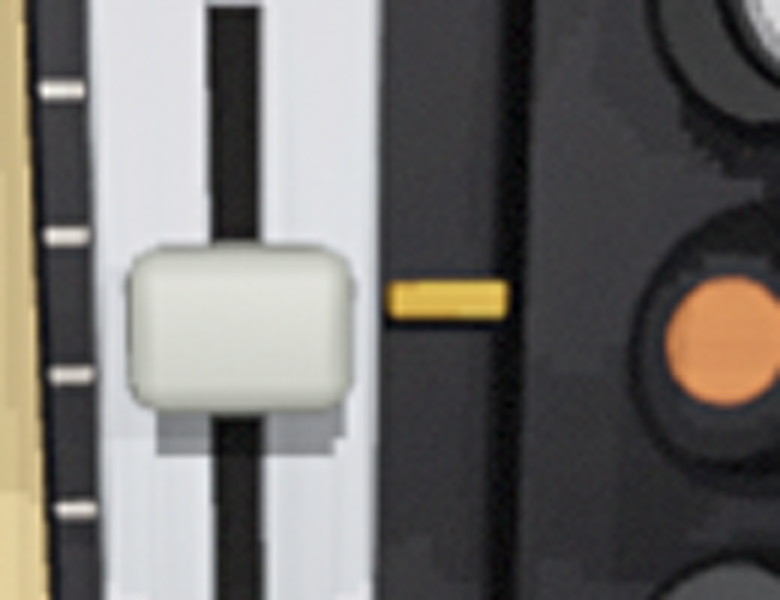

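```bash
cat > gm.py <<'E'
from h import *
np.set_printoptions(precision=2,suppress=True)
I=cam('wrist');im=shot('wrist').astype(float)
g=im.mean(2)
c=w2px('w',[[559.3,-184,44],[529.8,-184,85]],I)
def edges(p,lo,thr):  # subpixel crossings
    r=[]
    for i in range(len(p)-1):
        if (p[i]-thr)*(p[i+1]-thr)<0: r.append(lo+i+(thr-p[i])/(p[i+1]-p[i]))
    return r
u,v=c[1].round().astype(int);p=g[v-30:v+30,u-3:u+4].min(1);e=edges(p,v-30,110);print('grip edges',e,[px2w('w',[u,q],85,I)[0,1] for q in e])
m=im[:,:,0]-im[:,:,2];u,v=c[0].round().astype(int);p=m[v-20:v+20,u-4:u+5].mean(1);e=edges(p,v-20,60);print('mark edges',e,[px2w('w',[u,q],44,I)[0,1] for q in e])
E
python3 gm.py
```

```text
grip edges [np.float64(102.46323529411765), np.float64(130.84146341463415)] [np.float64(-174.9209011651667), np.float64(-194.7551863338987)]
mark edges [np.float64(108.43440594059406), np.float64(114.65466666666667)] [np.float64(-180.44561971418273), np.float64(-185.54591132921848)]
```

Emit:
apply_moves(increments=[0.02, 0.03, 0, 0, 0.035, 0.025, 0, 0, 0.02, 0.005, -0.002, 0])

```text
clock: 38.37
tcp_pos: [530.0, -182.9, 92.0]
tool_rot: [[0.025, 0.003, 1.0], [-0.006, 1.0, -0.003], [-1.0, -0.006, 0.025]]
force: [-0.4, 0.1, -0.9]
grip_width: 0.678
```

```bash
python3 st.py 0
```

```text
38.4167 [ 528.083 -182.197   87.952] ax [ 0.019 -0.004 -1.   ] z [ 1.    -0.002  0.019] F [ 0.473  0.61  -3.695] 0.6758883565033933
under [ 528.083 -182.197   87.952]
```

Emit:
apply_moves(increments=[0.024, 0, 0.001, 0])

```text
clock: 38.5
tcp_pos: [531.0, -181.4, 66.7]
tool_rot: [[0.024, 0.0, 1.0], [-0.006, 1.0, -0.0], [-1.0, -0.006, 0.024]]
force: [0.9, -0.1, 1.6]
grip_width: 0.679
```

```bash
python3 st.py 0;python3 st.py 0
```

```text
38.55 [ 527.018 -179.373   56.996] ax [ 0.011  0.    -1.   ] z [ 1.    -0.     0.011] F [-2.535  0.885 -6.601] 0.6805644295994182
under [ 527.018 -179.373   56.996]
38.6 [ 526.355 -179.763   58.12 ] ax [ 0.009  0.001 -1.   ] z [ 1.    -0.001  0.009] F [-0.252  0.961 -2.429] 0.674721984284759
under [ 526.355 -179.763   58.12 ]
```

Emit:
apply_moves(increments=[0, 0, 0, 0, 0, 0, 0, 0, 0, 0, 0, 0, 0, 0, 0, 0], jaw=0.015, newtons=20)

```text
clock: 38.93
tcp_pos: [529.5, -179.1, 59.5]
tool_rot: [[0.016, -0.0, 1.0], [0.001, 1.0, 0.0], [-1.0, 0.001, 0.016]]
force: [-4.7, -0.2, -8.1]
grip_width: 0.322
```

```bash
python3 st.py 0;python3 st.py 0
```

```text
38.9833 [ 529.411 -179.112   59.528] ax [ 0.016  0.002 -1.   ] z [1.    0.    0.016] F [ 2.891 -0.068 -7.742] 0.32670693935812883
under [ 529.411 -179.112   59.528]
39.0333 [ 529.407 -179.094   59.521] ax [ 0.016  0.002 -1.   ] z [1.    0.    0.016] F [ 4.615  0.314 -7.001] 0.32039853147694347
under [ 529.407 -179.094   59.521]
```

Emit:
apply_moves(increments=[0, 0.0022, 0, 0])

```text
clock: 39.12
tcp_pos: [529.4, -177.5, 59.5]
tool_rot: [[0.016, 0.001, 1.0], [0.001, 1.0, -0.001], [-1.0, 0.001, 0.016]]
force: [1.8, -2.4, -7.6]
grip_width: 0.321
```

```bash
python3 st.py 0;python3 st.py 0
```

```text
39.1667 [ 529.424 -176.991   59.526] ax [ 0.016  0.001 -1.   ] z [ 1.    -0.     0.016] F [ 3.404 -0.872 -8.314] 0.317659249749505
under [ 529.424 -176.991   59.526]
39.2167 [ 529.423 -176.994   59.515] ax [ 0.016  0.001 -1.   ] z [ 1.    -0.     0.016] F [ 3.371 -0.601 -7.512] 0.3219156510696384
under [ 529.423 -176.994   59.515]
```

Emit:
apply_moves(increments=[0, 0, 0, 0, 0, 0, 0, 0], jaw=0.058)

```text
clock: 39.38
tcp_pos: [530.0, -177.4, 61.7]
tool_rot: [[0.018, 0.001, 1.0], [0.0, 1.0, -0.001], [-1.0, 0.0, 0.018]]
force: [-0.1, -0.1, -0.2]
grip_width: 0.589
```

Emit:
apply_moves(increments=[-0.02, 0, 0, 0, -0.035, 0, 0, 0, -0.035, -0.02, 0, 0, -0.015, -0.035, 0, 0, 0, -0.01, 0, 0])

```text
clock: 39.8
tcp_pos: [527.7, -242.0, 175.9]
tool_rot: [[0.021, -0.004, 1.0], [-0.002, 1.0, 0.004], [-1.0, -0.002, 0.021]]
force: [-0.0, 0.5, -0.3]
grip_width: 0.681
```

```bash
python3 st.py 0; python3 gm.py; python3 gm.py
```

```text
39.85 [ 527.812 -242.104  175.327] ax [ 0.021 -0.001 -1.   ] z [1.    0.003 0.021] F [-0.709  0.304  0.13 ] 0.6756686172131885
under [ 527.812 -242.104  175.327]
grip edges [np.float64(104.98181818181818), np.float64(132.85365853658536)] [np.float64(-172.60988020210465), np.float64(-192.70634900429798)]
mark edges [np.float64(113.5420054200542), np.float64(119.6258234519104)] [np.float64(-180.44294923549083), np.float64(-185.59161669948372)]
grip edges [np.float64(108.41666666666667), np.float64(136.19718309859155)] [np.float64(-172.67043270413112), np.float64(-192.62064294301803)]
mark edges [np.float64(116.50354609929079), np.float64(122.60881174899866)] [np.float64(-180.39433111787446), np.float64(-185.54273168268514)]
```

Emit:
apply_moves(increments=[-0.035, 0.02, 0, 0.02, -0.035, 0.02, 0, 0.02, -0.03, 0.025, -0.01, 0.02, -0.01, 0.038, -0.01, 0.02, 0, 0.039, -0.01, 0], jaw=0.0854)

```text
clock: 40.37
tcp_pos: [498.0, -90.7, 273.6]
tool_rot: [[-0.005, 0.088, 0.996], [0.015, 0.996, -0.088], [-1.0, 0.014, -0.007]]
force: [1.4, 0.9, 0.2]
grip_width: 1.004
```

Emit:
apply_moves(increments=[0, 0.039, -0.013, 0, 0, 0.039, -0.013, 0, 0, 0.039, -0.013, 0, 0, 0.039, -0.013, 0, 0, 0.039, -0.013, 0])

```text
clock: 40.78
tcp_pos: [445.4, 112.0, 271.7]
tool_rot: [[-0.014, 0.085, 0.996], [0.018, 0.996, -0.085], [-1.0, 0.017, -0.016]]
force: [1.0, 0.5, -1.3]
grip_width: 0.999
```

Emit:
apply_moves(increments=[0, 0.039, -0.013, 0, 0, 0.039, -0.013, 0, 0, 0.039, -0.013, 0, 0, 0.03, -0.01, 0])

```text
clock: 41.12
tcp_pos: [401.3, 266.0, 268.9]
tool_rot: [[-0.025, 0.079, 0.997], [0.017, 0.997, -0.079], [-1.0, 0.015, -0.026]]
force: [0.8, -0.7, 0.2]
grip_width: 1.0
```

```bash
python3 st.py 0
cat > cn.py <<'E'
from h import *
np.set_printoptions(precision=1,suppress=True)
I=cam('wrist');im=shot('wrist','wc.png');np.savez('pics/wc.npz',K=I[0],D=I[1],T=I[2])
for r in optics.trace('can','wrist')[:3]: print(round(r['confidence'],2),np.array(r['rect']))
hsv=cv2.cvtColor(im,cv2.COLOR_RGB2HSV)
def pred(x,y,a):
    c,s=np.cos(a),np.sin(a)
    return np.array([[x+c*p-s*q,y+s*p+c*q,130] for p,q in((-30,-70),(30,-70),(30,70),(-30,70))]+[[x-s*45,y+c*45,144]])
print(w2px('w',pred(396.5,244.6,-.085),I))
d=((hsv[:,:,2]<45)).astype(np.uint8)
_,_,st,ce=cv2.connectedComponentsWithStats(d)
for s,q in zip(st[1:],ce[1:]):
    if 300<s[4]<5000: print('dark',s,q,px2w('w',q,144,I))
E
python3 cn.py
```

```text
41.1667 [399.393 270.529 268.235] ax [-0.027  0.02  -0.999] z [ 0.997 -0.073 -0.029] F [-3.75   1.005 -0.655] 1.0010729383809844
under [399.393 270.529 268.235]
0.79 [  0.2  82.3 145.8 233.8]
0.64 [328.4  71.1 508.2 248.8]
0.55 [231.7 128.2 300.2 276.8]
[[229.7 273.1]
 [288.  274.6]
 [294.2 136.7]
 [227.8 135.7]
 [260.3 166.4]]
dark [250 151  32  32 782] [265.6 167. ] [[405.  288.6 144. ]]
```

Emit:
apply_moves(increments=[0.01, -0.017, 0.004, 0, 0.035, -0.011, 0.004, 0, 0.035, 0, 0, 0])

```text
clock: 41.52
tcp_pos: [405.8, 239.7, 191.2]
tool_rot: [[-0.017, 0.07, 0.997], [0.019, 0.997, -0.07], [-1.0, 0.018, -0.018]]
force: [0.8, 0.1, -0.3]
grip_width: 1.001
```

```bash
python3 st.py 0; python3 cn.py
```

```text
41.5667 [402.62  238.768 182.01 ] ax [-0.029  0.014 -0.999] z [ 0.997 -0.07  -0.03 ] F [-0.84   0.743 -6.988] 0.997451726510403
under [402.62  238.768 182.01 ]
0.95 [210.4  97.9 308.1 301.1]
0.9 [  0.   49.5 112.1 222.6]
[[208.1 295.3]
 [289.5 297.9]
 [300.   98.2]
 [201.5  96.7]
 [249.  141.4]]
dark [ 233  119   49   49 1653] [257.3 145.3] [[405.  286.8 144. ]]
```

Emit:
apply_moves(increments=[0.035, 0.002, 0.0, 0, 0.035, 0.001, 0, 0])

```text
clock: 41.83
tcp_pos: [407.1, 245.7, 129.7]
tool_rot: [[-0.008, 0.071, 0.997], [0.025, 0.997, -0.071], [-1.0, 0.024, -0.01]]
force: [0.6, 0.4, -1.3]
grip_width: 1.003
```

```bash
python3 st.py 0
```

```text
41.8833 [404.94  244.856 123.017] ax [-0.016  0.021 -1.   ] z [ 0.997 -0.071 -0.017] F [ 0.337 -0.235 -3.962] 0.9989384400205905
under [404.94  244.856 123.017]
```

Emit:
apply_moves(increments=[0.026, -0.002, -0.004, 0])

```text
clock: 41.97
tcp_pos: [403.0, 244.9, 102.4]
tool_rot: [[-0.009, 0.071, 0.997], [0.025, 0.997, -0.071], [-1.0, 0.024, -0.01]]
force: [1.5, 0.6, 2.0]
grip_width: 1.003
```

```bash
python3 st.py 0
```

```text
42.0167 [398.913 243.03   93.895] ax [-0.02   0.019 -1.   ] z [ 0.997 -0.071 -0.021] F [-1.633  0.247 -4.775] 0.9989417835861857
under [398.913 243.03   93.895]
```

Emit:
apply_moves(increments=[0, 0, 0, 0, 0, 0, 0, 0, 0, 0, 0, 0, 0, 0, 0, 0], jaw=0.045, newtons=50)

```text
clock: 42.35
tcp_pos: [400.9, 243.7, 101.2]
tool_rot: [[-0.016, 0.072, 0.997], [0.021, 0.997, -0.071], [-1.0, 0.02, -0.018]]
force: [-0.0, -0.2, -2.5]
grip_width: 0.695
```

```bash
python3 st.py 0
```

```text
42.4 [401.174 243.832 101.486] ax [-0.015  0.021 -1.   ] z [ 0.997 -0.072 -0.017] F [ 0.355 -0.545 -2.894] 0.6991870583073058
under [401.174 243.832 101.486]
```

Emit:
apply_moves(increments=[-0.02, 0, 0, 0, -0.035, 0, 0, 0, -0.025, 0.005, 0.02, 0, 0, 0.009, 0.032, 0, 0, 0.009, 0.032, 0])

```text
clock: 42.82
tcp_pos: [487.1, 259.7, 189.6]
tool_rot: [[-0.012, 0.069, 0.998], [0.023, 0.997, -0.068], [-1.0, 0.022, -0.014]]
force: [-0.1, -0.4, -3.7]
grip_width: 0.695
```

Emit:
apply_moves(increments=[0, 0.006, 0.025, 0])

```text
clock: 42.9
tcp_pos: [515.0, 264.7, 191.8]
tool_rot: [[-0.008, 0.069, 0.998], [0.025, 0.997, -0.068], [-1.0, 0.025, -0.01]]
force: [-0.3, 0.6, -2.5]
grip_width: 0.694
```

```bash
python3 st.py 0;  python3 st.py 99
```

```text
42.95 [518.452 264.632 189.94 ] ax [-0.008  0.024 -1.   ] z [ 0.998 -0.07  -0.009] F [-1.49  -2.343 -2.779] 0.6957648924990286
under [518.452 264.632 189.94 ]
43.0 [515.72  264.128 189.18 ] ax [-0.011  0.023 -1.   ] z [ 0.997 -0.07  -0.013] F [-0.677 -0.312 -3.056] 0.6946328033367499
under [514.586 266.433  90.214]
```

Emit:
apply_moves(increments=[0.005, 0.002, 0.012, 0, 0.03, 0.001, 0.006, 0, 0.025, 0, 0, 0])

```text
clock: 43.25
tcp_pos: [537.8, 268.8, 136.6]
tool_rot: [[-0.0, 0.07, 0.998], [0.028, 0.997, -0.07], [-1.0, 0.028, -0.002]]
force: [-1.2, 0.7, -4.4]
grip_width: 0.694
```

```bash
python3 st.py 0;  python3 st.py 99
python3 - <<'E'
from h import *
np.set_printoptions(precision=1,suppress=True)
I=cam('wrist');im=shot('wrist','w15.png')
a=-.073;c,s=np.cos(a),np.sin(a);o=[532.5,266]
P=[[o[0]+c*x-s*y,o[1]+s*x+c*y,z] for x,y,z in((-37,98,70),(134,98,70),(134,-98,70),(-37,98,0),(-37,86,70),(122,86,70),(122,-86,60))]
print(w2px('w',P,I))
E
```

```text
43.3 [535.774 268.216 131.201] ax [-0.007  0.026 -1.   ] z [ 0.997 -0.07  -0.008] F [-1.447 -0.515 -6.014] 0.6927528492824159
under [535.774 268.216 131.201]
43.35 [534.954 267.973 132.745] ax [-0.008  0.025 -1.   ] z [ 0.997 -0.07  -0.01 ] F [-0.133 -0.815 -2.754] 0.6942329271480047
under [534.136 270.46   33.779]
[[196.   65.3]
 [465.8  67.6]
 [421.1 328.9]
 [212.3  76. ]
 [196.9  85.2]
 [444.5  87. ]
 [403.  308.5]]
```

View pics/w15.png

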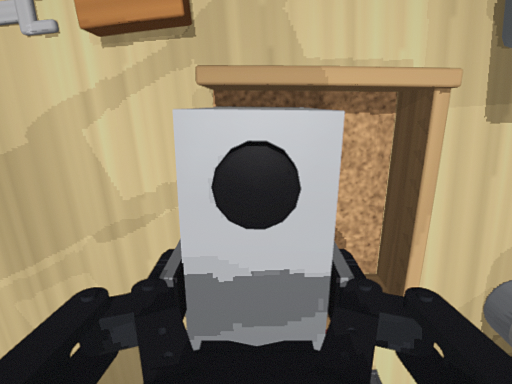

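Emit:
apply_moves(increments=[0.014, -0.002, -0.002, 0, 0.01, -0.001, -0.001, 0])

```text
clock: 43.57
tcp_pos: [533.7, 267.1, 117.6]
tool_rot: [[0.002, 0.07, 0.998], [0.03, 0.997, -0.07], [-1.0, 0.03, -0.0]]
force: [0.1, 0.4, -3.5]
grip_width: 0.695
```

```bash
python3 st.py 99;  python3 st.py 99
```

```text
43.6167 [533.379 267.033 116.455] ax [ 0.001  0.029 -1.   ] z [ 0.998 -0.069 -0.001] F [ 0.413 -0.349 -3.566] 0.69745254399746
under [533.49  269.942  17.498]
43.6667 [533.48  267.086 117.091] ax [ 0.001  0.029 -1.   ] z [ 0.998 -0.069 -0.001] F [-0.55  -0.03  -3.454] 0.6970723521923547
under [533.601 269.997  18.134]
```

Emit:
apply_moves(increments=[0.008, -0.0015, -0.001, 0, 0.005, 0, 0, 0])

```text
clock: 43.83
tcp_pos: [533.5, 266.6, 107.6]
tool_rot: [[0.006, 0.069, 0.998], [0.032, 0.997, -0.069], [-0.999, 0.032, 0.004]]
force: [-0.0, -0.1, -3.6]
grip_width: 0.695
```

```bash
python3 st.py 99
```

```text
43.8833 [533.469 266.721 107.031] ax [ 0.006  0.032 -0.999] z [ 0.998 -0.069  0.004] F [ 0.252 -0.262 -3.13 ] 0.6954828681482463
under [534.072 269.848   8.082]
```

Emit:
apply_moves(increments=[0.003, 0, 0, 0])

```text
clock: 43.97
tcp_pos: [533.8, 267.0, 104.9]
tool_rot: [[0.007, 0.069, 0.998], [0.032, 0.997, -0.069], [-0.999, 0.033, 0.005]]
force: [-0.1, 0.4, -2.7]
grip_width: 0.695
```

```bash
python3 st.py 99
```

```text
44.0167 [533.486 266.878 103.808] ax [ 0.006  0.032 -0.999] z [ 0.998 -0.069  0.004] F [-0.808  0.202 -2.662] 0.6949676790282558
under [534.104 270.02    4.859]
```

Emit:
apply_moves(increments=[0.003, -0.001, -0.001, 0, 0.002, 0, 0, 0])

```text
clock: 44.18
tcp_pos: [532.6, 266.2, 99.0]
tool_rot: [[0.007, 0.069, 0.998], [0.032, 0.997, -0.069], [-0.999, 0.032, 0.005]]
force: [0.9, -0.2, -1.4]
grip_width: 0.694
```

```bash
python3 st.py 99
```

```text
44.2333 [532.633 266.401  98.943] ax [ 0.007  0.032 -0.999] z [ 0.998 -0.069  0.005] F [-0.757  0.129 -2.062] 0.6913349505844112
under [533.316 269.611  -0.003]
```

Emit:
apply_moves(increments=[0.002, 0, 0, 0, 0.002, 0, 0, 0])

```text
clock: 44.4
tcp_pos: [532.9, 267.9, 98.1]
tool_rot: [[0.009, 0.069, 0.998], [0.036, 0.997, -0.069], [-0.999, 0.036, 0.007]]
force: [-2.6, -0.3, 7.0]
grip_width: 0.695
```

```bash
python3 st.py 99
```

```text
44.45 [532.916 267.849  98.215] ax [ 0.009  0.036 -0.999] z [ 0.998 -0.069  0.007] F [-2.363  0.431  5.262] 0.6984481686678469
under [533.819 271.372  -0.718]
```

Emit:
apply_moves(increments=[0.002, 0, 0, 0, 0.002, 0, 0, 0])

```text
clock: 44.62
tcp_pos: [532.9, 268.0, 98.2]
tool_rot: [[0.011, 0.069, 0.998], [0.036, 0.997, -0.069], [-0.999, 0.037, 0.008]]
force: [-3.5, -1.5, 8.0]
grip_width: 0.695
```

Emit:
apply_moves(increments=[0, 0, 0, 0, 0, 0, 0, 0, 0, 0, 0, 0], jaw=0.0854)

```text
clock: 44.87
tcp_pos: [534.0, 268.4, 100.4]
tool_rot: [[0.015, 0.069, 0.998], [0.037, 0.997, -0.069], [-0.999, 0.038, 0.012]]
force: [-0.0, 0.5, 0.3]
grip_width: 0.999
```

Emit:
apply_moves(increments=[-0.015, 0, 0, 0, -0.03, 0, 0, 0, -0.04, 0, 0, 0, -0.04, 0, 0, 0, -0.02, 0, 0, 0])

```text
clock: 45.28
tcp_pos: [529.5, 261.9, 241.2]
tool_rot: [[0.001, 0.069, 0.998], [0.032, 0.997, -0.069], [-0.999, 0.032, -0.001]]
force: [0.5, 0.2, 0.7]
grip_width: 0.998
```

```bash
python3 st.py 0
python3 - <<'E'
from h import *
np.set_printoptions(precision=1,suppress=True)
I=cam('wrist');im=shot('wrist')
for r in optics.trace('can','wrist')[:2]: print(round(r['confidence'],2),np.array(r['rect']))
d=(cv2.cvtColor(im,cv2.COLOR_RGB2HSV)[:,:,2]<45).astype(np.uint8)
_,_,st,ce=cv2.connectedComponentsWithStats(d)
for s,q in zip(st[1:],ce[1:]):
    if 300<s[4]<5000: print('dark',s,q,px2w('w',q,144,I))
for x,y,a in((532.5,267,-.073),(532.5,267,-.04),(535,268,-.073)):
    c,s=np.cos(a),np.sin(a)
    print(w2px('w',[[x+c*p-s*q,y+s*p+c*q,130] for p,q in((-30,-70),(30,-70),(30,70),(-30,70))],I).ravel())
m=[r for r in optics.trace('can','wrist') if r['rect'][0]>120][0]['region'].astype(np.uint8)
cs=max(cv2.findContours(m,cv2.RETR_EXTERNAL,cv2.CHAIN_APPROX_NONE)[0],key=cv2.contourArea)
print(cv2.approxPolyDP(cs,6,True).reshape(-1,2).tolist())
E
```

```text
45.3333 [530.37  262.13  244.872] ax [ 0.006  0.034 -0.999] z [ 0.998 -0.069  0.004] F [-0.654 -0.619  2.227] 0.9990334396730156
under [530.37  262.13  244.872]
0.79 [  0.  145.6  36.1 207.5]
0.72 [225.3 102.7 301.9 262.6]
dark [246 116  36  36 785] [263.7 136.4] [[539.6 310.6 144. ]]
[225.5 259.7 290.2 259.8 295.8 102.8 221.9 102.4]
[228.  260.6 292.7 258.8 293.  101.6 219.1 103.7]
[228.1 258.5 292.9 258.7 298.8 101.3 224.8 100.9]
[[228, 101], [230, 258], [293, 258], [300, 102]]
```

Run:
```python
from h import *
np.set_printoptions(precision=1,suppress=True)
def cyl(x,y,z0,z1):
    a=np.linspace(0,2*np.pi,40);return np.array([[x+16.5*np.cos(t),y+16.5*np.sin(t),z] for z in(z0,z1) for t in a])
im=shot('scene');cv2.imwrite('pics/fin.png',im[:,:,::-1])
for n,x,y,z0 in(('w3',604.5,-141.5,50),('w1',605.5,-238,50),('tray',586.5,-10,5)):
    p=w2px('scene',cyl(x,y,z0,86 if z0==50 else 66));q=w2px('scene',cyl(x,y,z0,96 if z0==50 else 76));print(n,np.r_[p.min(0),p.max(0)],'if +10mm',np.r_[q.min(0),q.max(0)])
for n in('charged_0','can','flat_0','rate_top'):
    for r in optics.trace(n,'scene')[:7]:print(n,round(r['confidence'],2),np.array(r['rect']))
c,s=np.cos(-.07),np.sin(-.07)
p=w2px('scene',[[535.5+c*a-s*b,267+s*a+c*b,z] for a in(-30,30) for b in(-70,70) for z in(0,130)]);print('can exp',np.r_[p.min(0),p.max(0)])
```

```text
w3 [220.8 271.8 236.  291.8] if +10mm [220.6 269.9 236.  291.8]
w1 [178.6 283.9 195.3 304.2] if +10mm [178.  282.1 195.3 304.2]
tray [272.3 253.9 287.2 277.5] if +10mm [272.3 252.  287.5 277.5]
charged_0 0.74 [274.  256.3 286.7 280.1]
can 0.93 [310.1  82.9 362.8 143.3]
can 0.79 [344.3 189.1 416.6 241.8]
flat_0 0.79 [222.6 274.4 237.7 294. ]
flat_0 0.71 [176.8 284.2 194.6 306.6]
flat_0 0.64 [317.1 249.1 330.7 267.4]
flat_0 0.62 [308.6 216.6 321.4 240.5]
can exp [342.7 184.6 416.6 242.2]
```

```bash
python3 -c "
from workcell import job
print(job.finish_job())"
```

```text
the job is handed in; nothing more can be done
None
```

I did all the steps and handed the job in. No verdict came back.

**What I did**
- Only one charged cell was present, in well 0. It now stands upright in the tray.
- I lifted the can out onto the bench. Only two flat cells were behind it; they are now in wells 3 and 1.
- I then slid the white grip to the brass pointer and put the can back in the bay mouth.

**Last checks**
- **Cells:** in the final scene picture, the networks found all three moved cells within about 3 pixels of where they should be. Each flat cell met firm resistance at the bottom of its well, about 13 N and 19 N. I did not measure the height of either cell after release, and that picture is too coarse to confirm seating. The well 1 cell is the less certain one, because the gripper drifted upward while closing on it.
- **Grip:** my first setting was about 1.8 mm off, and an earlier slanted view had disagreed with it. I corrected it, and the last view from above puts it about 0.35 mm from the pointer.
- **Can:** it is upright and about 3 mm from my estimate of the bay's origin. Its angle matches the bay's, as far as the picture shows.
- **Time and force:** the clock stood at about 45 s of the 210 s. The highest force in the tool readings was about 42 N, reached while feeling for the mouth of well 3 with the held cell.

**What went wrong on the way**
- The tool tilted by up to about 6 degrees during the work. I brought it back by running joint 2 against its limit, which the controller held at -48.98 degrees.
- The first try at well 3 met the chamfer, so I backed off, straightened the tool and went in again.

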